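Make up a soil kit and a water kit for headspace sampling

ROBOT

A 6-joint arm with a two-finger parallel gripper is mounted at the origin on the work surface. World frame = base frame: x ahead of the robot, y to its left, z up, the work surface at z = 0. Lengths are in m, angles in rad, forces in N, time in s.
With the tool pointing down it reaches from about 0.275 to 0.825 m from the base axis. Payload 4.9 kg.
Tool frame: the origin (TCP) lies between the finger pads; the fingertips stand 14 mm ahead of it and the grasp point (between the pads) lies 5 mm behind it; y points along the fingers, x is the direction in which the jaws open and shut, and the axes are right-handed (so a half turn about y gives the same grasp; the last joint's range is limited). The gripper opens to 85 mm and grips with 20 to 120 N. Pads are 22 mm wide; open, the fingers measure 114 mm over their backs; the gripper's body (76 mm by 85 mm) begins 54 mm behind the grasp point. The pads swing forward as they close: fully open they stand 13 mm farther back than shut.
Start: joints at [-1.377, 0.326, -0.193, 1.052, 0, 1.437], TCP at [0.177, -0.521, 0.21] pointing down, gripper open.
Joint ranges: [-2.65, 2.65], [-0.97, 1.79], [-1.3, 1.35], [-1.93, 2.1], [-1.47, 1.37], [-3.14, 3.14]. Speed limits (rad/s): [2.57, 2.57, 3.14, 3.14, 3.14, 3.14].

INTERFACE

Orientations are given as a unit quaternion [x, y, z, w].
In Python, from station import env, eyes, sign_off gives the robot as it stands. The module is installed in compiled form; this text tells all that it offers.
- The arm moves only by the tool send_rows, never from a script. Its argument "targets" is a list of rows, each a list of 3 entries, a list of its own where there are three numbers: the shift along the world's x, y, z in units of 25 mm (1.0 is 25 mm), then the turn about the world's z in units of 5 degrees (1.0 is 5 degrees), then the opening, from 0 (shut) to 1 (fully open). In form: [[[tx, ty, tz], twist, grip], ...]. A call has 1 to 20 rows; each row shifts and turns the commanded pose from where the row before left it; what a row does not reach is not made up. A row lasts 1/12 s, in which the tool goes at most 41.7 mm and 7.16 degrees, less where a joint would pass 70% of its speed; a pose out of reach is approached as far as the arm can. A call is refused whole if a number of a shift passes 1 or a number of a turn 1, either way. A call with a gripper value outside its range is refused whole. The fingers move at their own pace and stop on an object; the grip force is fixed at half the most. Time passes only in rows, so rows that do not move let the fingers close. It gives the time, the measured TCP pose, the force and the opening at its end, in the units of the state.
- env.get_obs(): the state, without advancing time (a new reading comes with each control period).
- eyes.read_camera(name): name is "scene" or "side" or "wrist"; returns a dict with "image" (480x640x3 uint8, red, green, blue), "intrinsics" (3x3 intrinsics, pixels), "R" (3x3) and "t" (3): a world point X has camera coordinates R X + t. Camera axes: x right, y down, z forward; pixel columns grow to the right and rows downward; lengths in m; the calibration is good to about 2 mm. The wrist camera is an equidistant fisheye: a pixel r from the principal point sees the ray r / f radians off the axis. A picture is of the moment at which its call begins. There is no depth.
- sign_off(): hands the job in, once; it reports no verdict.
The state is a dict: "time_s": time; "joint_pos": joint angles; "qvel": joint speeds; "joint_efforts": joint torques, N m; "tool_pos": TCP position; "eef_rot": TCP orientation; "contact_force": force on the tool from outside, world axes, zero at the start; "ft_torque": the same for the moment, N m; "width": opening from 0.0 (shut) to 1.0 (fully open).
Only numpy, scipy, OpenCV 4.12 (cv2) and the standard library are available. Lean on these libraries where they do the work, as an engineer would, in place of code of your own. Each camera call takes 0.05 s, during which the arm holds its last target.

TASK

Make up the two sampling kits from the clean stock on the dark bench mat. The soil kit, in the larger tray with three compartments, gets the coring sampler lying flat in the long compartment, the wide jar in the wider of the two short compartments and the tall crimp-top vial in the narrower one; the water kit, in the smaller tray with two compartments, gets the amber bottle in its wider compartment and the short crimp-top vial in its narrower one. Stand the glass upright on the tray floor, set everything down gently without dropping it, let go, and leave the beaker and the steel check weight where they are.

Things in the scene. Friction and masses are not known exactly. Their poses are not given: they have to be found in the camera images.
- tall_vial: The tall clear-glass headspace vial with an aluminium crimp cap: round, 22.5 mm in diameter, 77 mm tall (straight glass up to 59 mm, then a narrower neck; cap 20 mm in diameter on top), 25 g. Stands upright on the mat. Origin: centre of its underside; z up along it. The filled vials standing in the wire rack and in the machine are not stock.
- short_vial: The short clear-glass headspace vial with an aluminium crimp cap: round, 22.5 mm in diameter, 47 mm tall (straight glass up to 30 mm, then a narrower neck; cap 20 mm in diameter on top), 18 g. Stands upright on the mat. Origin: centre of its underside; z up along it.
- jar: The wide, squat clear-glass jar with a white screw lid: round, 53 mm in diameter, 48 mm tall, 75 g. Stands upright on the mat. Origin: centre of its underside; z up along it.
- amber_bottle: The small amber glass bottle with shoulders and a black cap: round, 33 mm in diameter up to 46 mm, neck and cap 21 mm in diameter, 78 mm tall in all, 50 g. Stands upright on the mat. Origin: centre of its underside; z up along it.
- sampler: White plastic coring sampler (syringe-like), lying flat on the mat, 120 mm long, 18 mm high, 30 g. Along its x: round barrel 18 mm in diameter from -60 to +22 mm, finger flange 40 mm wide at +22 to +26, thin plunger rod, cross handle 36 mm wide at +54 to +60. Origin: on its underside at mid-length, at its centre of mass; x toward the cross handle, z up. Grip it across the barrel at the origin.
- soil_tray: Larger white tray (soil kit), fixed, 173 (x) by 156 mm (y); walls 3 mm thick, 15 mm high; floor 3 mm thick. Inside x by y, centre: long compartment 90 by 150 at (-38.5, 0); wider short one 74 by 87 at (46.5, -31.5); narrower short one 74 by 60 at (46.5, 45). Origin: centre of its underside, at bench height; z up. The sampler lies along the tray's y, either way round.
- water_tray: Smaller white tray (water kit), fixed, 80 (x) by 144 mm (y); walls 3 mm thick, 15 mm high; floor 3 mm thick. Inside x by y, centre: wider compartment 74 by 75 at (0, -31.5); narrower one 74 by 60 at (0, 39). Origin: centre of its underside, at bench height; z up.
- beaker: An open glass beaker, 43 mm in diameter at the rim, 58 mm tall, 40 g, standing among the stock; not part of a kit, to be left alone. Origin: centre of its underside.
- check_weight: A knobbed stainless-steel check weight, 32 mm in diameter, 49 mm tall, 200 g, standing among the stock; not part of a kit, to be left alone. Origin: centre of its underside. The mat under the stock is 3 mm thick, its top level with the tray floors; on it the six upright things stand in two rows, in any arrangement, 84 mm or more between centres, none over 78 mm tall.

How it is judged:
At the end, for the whole second after the job is handed in: Each of the five things is inside the walls of its own compartment with its underside at most 7 mm above the tray's underside, the four glass things upright and the sampler flat (within 0.12 rad), all released and at rest; beaker and weight not shifted over 30 mm (x of tall_vial in the frame of soil_tray between 0.0185 and 0.0745 m and y of tall_vial in the frame of soil_tray between 0.024 and 0.066 m and z of tall_vial in the frame of soil_tray between -0.002 and 0.007 m and angle between each of tall_vial, jar, sampler, short_vial, amber_bottle's own z axis and vertical below 0.12 rad and linear speed of each of tall_vial, jar, sampler, short_vial, amber_bottle below 0.02 m/s and angular speed of each of tall_vial, jar, sampler, short_vial, amber_bottle below 0.3 rad/s and x of jar in the frame of soil_tray between 0.0335 and 0.0595 m and y of jar in the frame of soil_tray between -0.0515 and -0.0115 m and z of jar in the frame of soil_tray between -0.002 and 0.007 m and x of sampler in the frame of soil_tray between -0.0665 and -0.0105 m and y of sampler in the frame of soil_tray between -0.02 and 0.02 m and z of sampler in the frame of soil_tray between -0.002 and 0.007 m and x of short_vial in the frame of water_tray between -0.028 and 0.028 m and y of short_vial in the frame of water_tray between 0.018 and 0.06 m and z of short_vial in the frame of water_tray between -0.002 and 0.007 m and x of amber_bottle in the frame of water_tray between -0.023 and 0.023 m and y of amber_bottle in the frame of water_tray between -0.0545 and -0.0085 m and z of amber_bottle in the frame of water_tray between -0.002 and 0.007 m); the robot touches nothing.
It fails at once if a stock thing was dropped (falling free, untouched by the fingers, faster than 0.7 m/s: about 25 mm) ((linear speed of tall_vial above 0.7 m/s and contact force between the fingers and tall_vial below 0.02 N) or (linear speed of short_vial above 0.7 m/s and contact force between the fingers and short_vial below 0.02 N) or (linear speed of jar above 0.7 m/s and contact force between the fingers and jar below 0.02 N) or (linear speed of amber_bottle above 0.7 m/s and contact force between the fingers and amber_bottle below 0.02 N) or (linear speed of sampler above 0.7 m/s and contact force between the fingers and sampler below 0.02 N)).
It fails at once if the beaker was shifted by more than 30 mm or tipped (distance of beaker from where it was at the start of the episode above 0.03 m or angle between beaker's own z axis and vertical above 0.4 rad).
It fails at once if the check weight was shifted by more than 30 mm or tipped (distance of check_weight from where it was at the start of the episode above 0.03 m or angle between check_weight's own z axis and vertical above 0.4 rad).
It also fails if it takes over 112 s, if anything falls off the work surface, if the arm or the gripper's body presses on something with over 40 N, if the wrist force passes 120 N, or if a joint passes its speed limit or range.

## Working session

There is one attempt and no reset: what is moved stays moved. The work goes in short steps, Python scripts to look and compute and a tool call to move; the robot and the scene stay as the last step left them, time stands still between calls to the robot, and variables do not carry over. Pictures are saved under pics/ and viewed, and the job is handed in when it is done.

Besides the shell and the picture viewer there is one more tool, called after ">>>" as a command line: name --argument value ..., lists and objects as JSON in quotes. send_rows: Moves the arm, as the interface text tells. Its arguments: {"type":"object","properties":{"targets":{"type":"array","items":{"type":"array"}}},"required":["targets"]}

```bash
mkdir -p pics
python3 - <<'E'
from station import env, eyes
import cv2
o=env.get_obs()
for k,v in o.items(): print(k,v)
for n in ["scene","side","wrist"]:
    d=eyes.read_camera(n); cv2.imwrite(f"pics/{n}0.png",d["image"][:,:,::-1])
    print(n,d["intrinsics"],d["R"],d["t"])
E
```

```text
time_s 0.0
joint_pos [-1.37718012e+00  3.26940397e-01 -1.93577969e-01  1.05199317e+00
 -1.49424590e-06  1.43656624e+00]
qvel [-0.00161401  0.00067086 -0.00166518 -0.00096694 -0.00047391 -0.00049566]
joint_efforts [-1.14834540e-03 -4.43391538e+01  2.62442476e+01  1.52919057e-02
 -1.72927148e-04 -8.93523890e-06]
tool_pos [ 0.17697869 -0.52010254  0.209406  ]
eef_rot [-0.57447663  0.41214388 -0.41126047  0.57530762]
contact_force [-0.3577712  -0.44749114  0.67091274]
ft_torque [ 0.07142482 -0.03446277 -0.04143256]
width 1.0011128693624034
scene [[513.89496121   0.         317.11944709]
 [  0.         513.89496121 246.44105012]
 [  0.           0.           1.        ]] [[ 0.30831837  0.95108369  0.01948303]
 [ 0.54045973 -0.15827617 -0.82634856]
 [-0.78284294  0.26530823 -0.56282189]] [-0.18605955 -0.25750786  1.40240554]
side [[529.84145205   0.         325.71714919]
 [  0.         529.84145205 239.27077098]
 [  0.           0.           1.        ]] [[-0.9813019  -0.19231548 -0.00783235]
 [-0.12069537  0.64653414 -0.753277  ]
 [ 0.14993071 -0.73824682 -0.65765676]] [0.5824007  0.09635461 0.92598432]
wrist [[371.64829954   0.         323.30159284]
 [  0.         371.64829954 239.31539298]
 [  0.           0.           1.        ]] [[ 0.32164548 -0.94685882 -0.00159885]
 [-0.9056465  -0.30813765  0.29129986]
 [-0.27631251 -0.09224729 -0.95663046]] [-0.55081646 -0.03867938  0.38040449]
```

View pics/scene0.png

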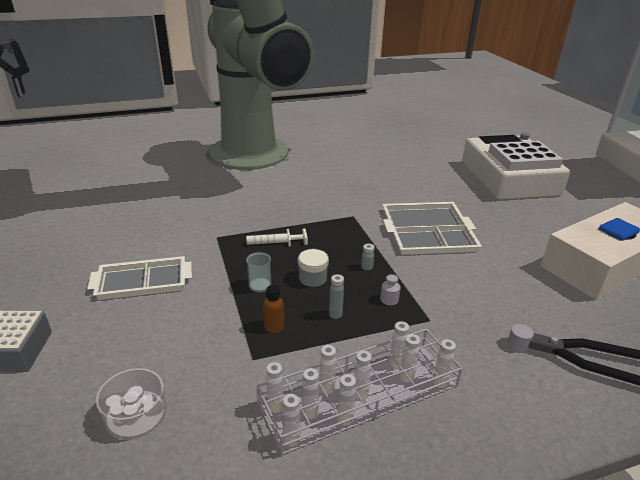

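View pics/side0.png

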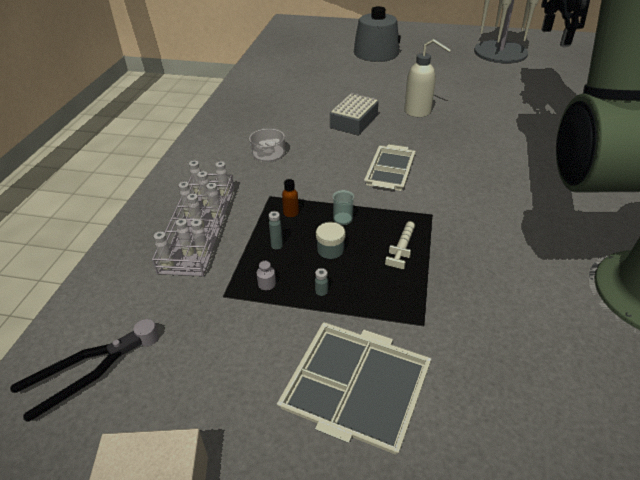

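View pics/wrist0.png

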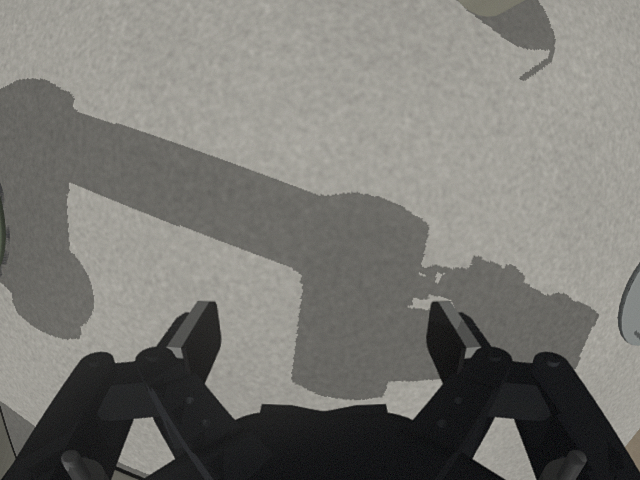

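Run:
```python
import cv2
from scipy.spatial.transform import Rotation as R
print(R.from_quat([-0.57447663,0.41214388,-0.41126047,0.57530762]).as_matrix().round(3))
def crop(n,x,y,w,h,s,o):
    im=cv2.imread(f"pics/{n}0.png")[y:y+h,x:x+w]
    im=cv2.resize(im,None,fx=s,fy=s,interpolation=cv2.INTER_CUBIC)
    im=cv2.convertScaleAbs(im,alpha=1.2,beta=20)
    for i in range(0,w,20): cv2.putText(im,str(x+i),(int(i*s),10),0,.35,(0,255,255),1); cv2.line(im,(int(i*s),12),(int(i*s),18),(0,255,255),1)
    for i in range(0,h,20): cv2.putText(im,str(y+i),(0,int(i*s)+4),0,.35,(0,255,255),1); cv2.line(im,(24,int(i*s)),(30,int(i*s)),(0,255,255),1)
    cv2.imwrite(f"pics/{o}.png",im)
crop("scene",215,215,215,140,3.7,"c1")
crop("scene",370,190,120,75,6.5,"c2")
crop("scene",80,245,120,65,6.5,"c3")
crop("side",225,175,215,150,3.7,"c4")
crop("side",270,315,170,140,4.2,"c5")
crop("side",355,135,70,65,9,"c6")
```

```text
[[ 0.322 -0.     0.947]
 [-0.947  0.002  0.322]
 [-0.002 -1.     0.   ]]
```

View pics/c1.png

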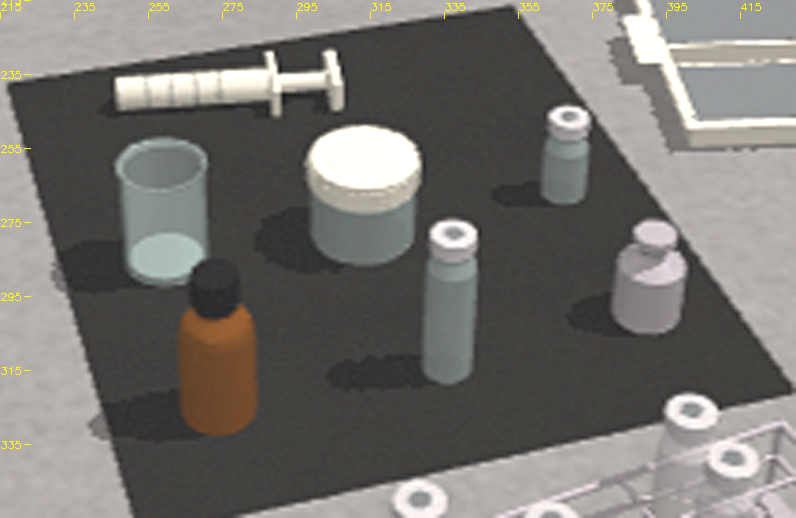

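View pics/c2.png

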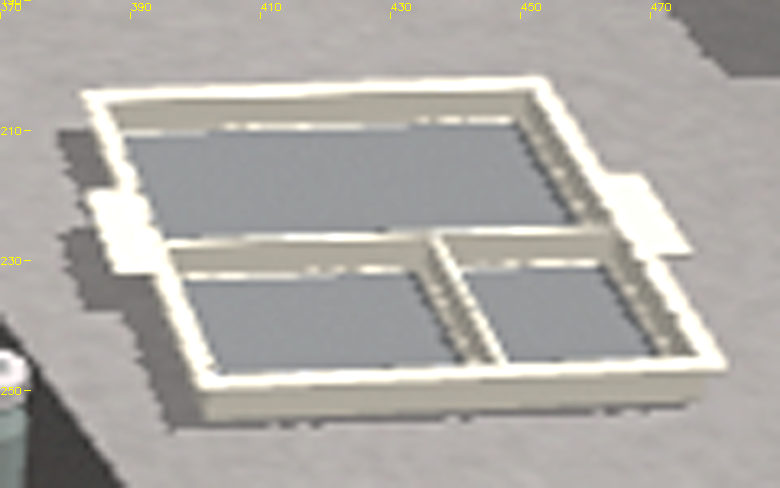

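View pics/c3.png

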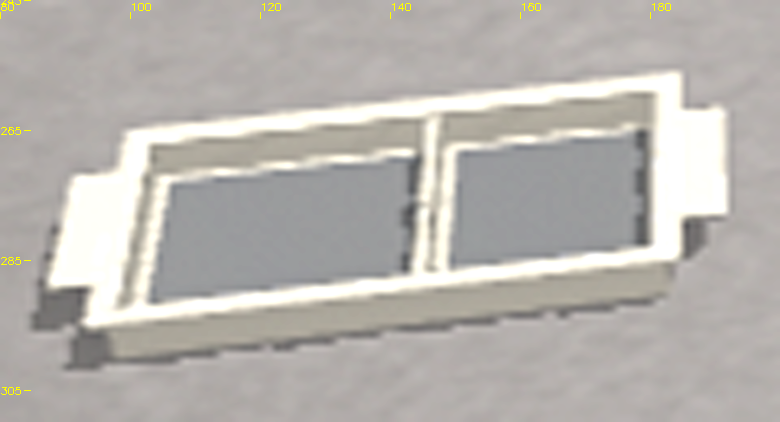

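View pics/c4.png

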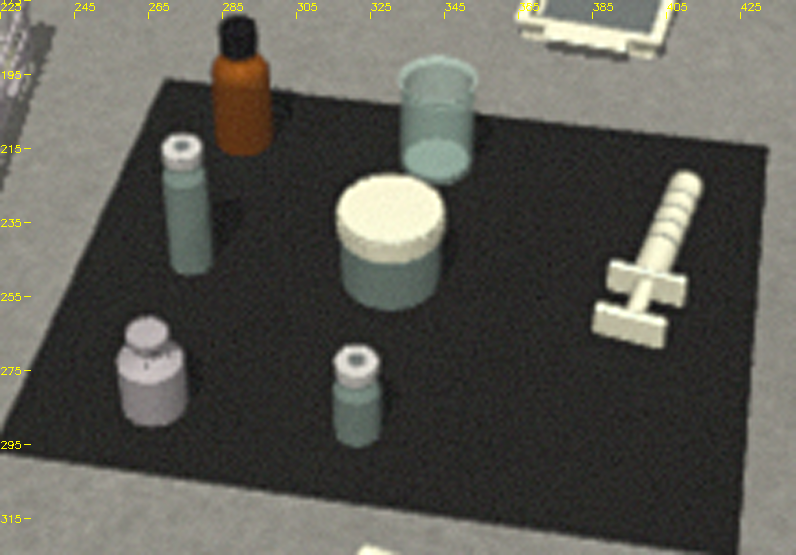

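View pics/c5.png

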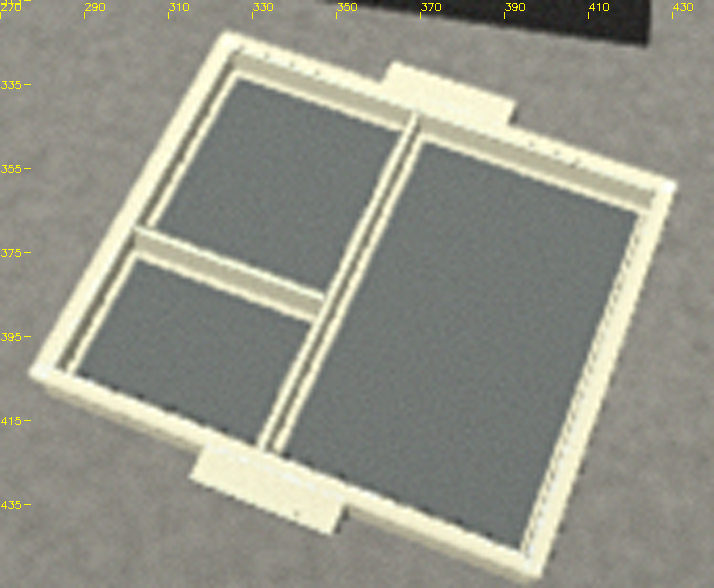

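View pics/c6.png

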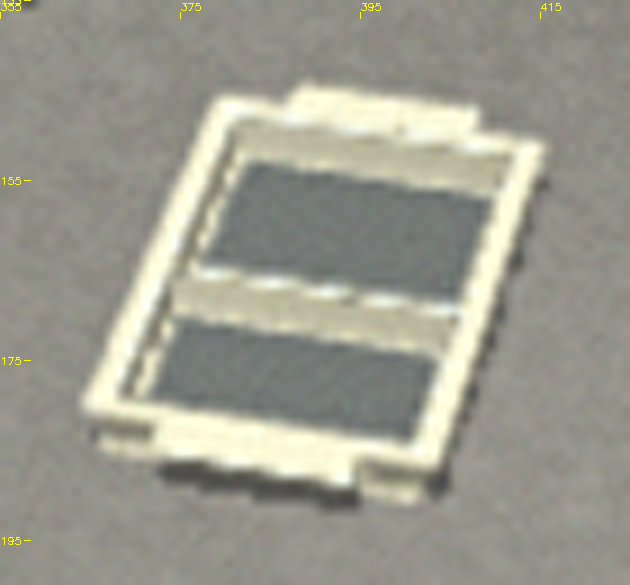

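```bash
cat > h.py <<'E'
import numpy as np
from scipy.optimize import least_squares
C={"scene":(np.array([[513.895,0,317.119],[0,513.895,246.441],[0,0,1]]),np.array([[0.30831837,0.95108369,0.01948303],[0.54045973,-0.15827617,-0.82634856],[-0.78284294,0.26530823,-0.56282189]]),np.array([-0.18605955,-0.25750786,1.40240554])),
"side":(np.array([[529.841,0,325.717],[0,529.841,239.271],[0,0,1]]),np.array([[-0.9813019,-0.19231548,-0.00783235],[-0.12069537,0.64653414,-0.753277],[0.14993071,-0.73824682,-0.65765676]]),np.array([0.5824007,0.09635461,0.92598432]))}
def P(n,X):
    K,R,t=C[n]; q=(np.atleast_2d(X)@R.T+t)@K.T; return q[:,:2]/q[:,2:]
def pose(p,M):
    c,s=np.cos(p[2]),np.sin(p[2]); M=np.atleast_2d(M)/1000
    return np.c_[p[0]+c*M[:,0]-s*M[:,1],p[1]+s*M[:,0]+c*M[:,1],M[:,2]]
def fitpts(obs,p0):
    f=lambda p:np.concatenate([(P(n,pose(p,M))-np.array(uv)).ravel() for n,M,uv in obs])
    r=least_squares(f,p0); return r.x,np.sqrt(np.mean(r.fun**2))
A=np.linspace(0,2*np.pi,120)
def sil(n,x,y,prof):
    X=np.concatenate([np.c_[x+r*np.cos(A),y+r*np.sin(A),0*A+z+.003*1000] for z,r in prof])/1000
    q=P(n,X); return np.array([q[:,0].min(),q[:,0].max(),q[:,1].min(),q[:,1].max()])
def fitsil(obs,prof,p0):
    f=lambda p:np.concatenate([sil(n,p[0]*1e3,p[1]*1e3,prof)-np.array(o) for n,o in obs])
    r=least_squares(f,p0,diff_step=1e-4); return r.x,r.fun
E
cat > fit.py <<'E'
from h import *
def sc(l,s,ox,oy): return [(ox+u/s,oy+v/s) for u,v in l]
def tr(a,b): return [(-a,-b,15),(-a,b,15),(a,b,15),(a,-b,15)]
print("soil",fitpts([("scene",tr(86.5,78),sc([(82,95),(547,77),(727,367),(203,388)],6.5,370,190)),
 ("side",tr(86.5,78),sc([(676,184),(538,578),(30,372),(225,32)],4.2,270,315))],[.5,.2,0]))
print("water",fitpts([("scene",tr(40,72),sc([(125,130),(682,72),(682,255),(85,325)],6.5,80,245)),
 ("side",tr(40,72),sc([(545,145),(437,465),(85,405),(218,97)],9,355,135))],[.5,-.3,0]))
m=[(-60,0,12),(24,0,12),(60,0,12)]
print("sampler",fitpts([("scene",m,sc([(117,94),(272,85),(338,79)],3.7,215,215)),("side",m,sc([(686,178),(647,283),(630,327)],3.7,225,175))],[.45,-.1,1.5]))
o={"tall":([424,477,219,383],[163,213,133,274],[(0,11.25),(59,11.25),(77,10)]),
"short":([542,590,106,203],[333,382,345,446],[(0,11.25),(30,11.25),(47,10)]),
"jar":([306,421,126,263],[337,445,173,307],[(0,25),(30,26.5),(48,26.5)]),
"amber":([178,257,258,433],[213,273,15,155],[(0,16.5),(46,16.5),(78,10.5)]),
"beaker":([116,208,138,285],[398,477,56,183],[(0,20),(58,21.5)]),
"weight":([613,686,220,333],[117,187,317,424],[(0,16),(30,16),(49,9)])}
for k,(a,b,pr) in o.items():
    a=np.array(a)/3.7+215; b=np.array([b[0]/3.7+225,b[1]/3.7+225,b[2]/3.7+175,b[3]/3.7+175])
    x,f=fitsil([("scene",a),("side",b)],pr,[.5,0]); print(k,x.round(4),f.round(1))
E
python3 fit.py
```

```text
soil (array([ 0.49192238,  0.2839763 , -0.22125619]), np.float64(1.8902587033878462))
water (array([ 0.50226474, -0.29966336, -0.09692852]), np.float64(1.7888875199689485))
sampler (array([ 0.45130493, -0.03792118,  1.41472379]), np.float64(0.8422404248481377))
tall [0.6903 0.0036] [-1.2 -0.4 -0.8 -0.4 -1.2 -0.5  0.5  0.9]
short [0.581  0.1057] [-0.9 -0.6 -1.1 -0.2 -0.6 -0.7  0.3  0.9]
jar [ 0.5857 -0.0038] [-0.  -1.3 -1.2  0.1 -0.3 -0.9  0.3  1.2]
amber [ 0.6878 -0.1014] [-0.7 -0.5 -1.4  0.1 -1.3 -0.2  0.1  1.2]
beaker [ 0.5786 -0.1003] [-0.7 -0.4 -1.  -0.2 -0.8 -0.4  0.1  1.2]
weight [0.6814 0.1059] [-1.1 -0.5 -1.  -0.  -1.1 -0.5  0.1  1.1]
```

```bash
python3 - <<'E'
s=open('fit.py').read()
s=s.replace("[(ox+u/s,oy+v/s) for","[(ox+(u+.5)/s-.5,oy+(v+.5)/s-.5) for").replace("    x,f=fitsil","    a=a-.37;b=b-.37\n    x,f=fitsil")
s=s.replace("print(\"soil\"","import h\ndef fitpts(o,p):\n    f=lambda p:np.concatenate([(P(n,pose(p,M))-np.array(uv)).ravel() for n,M,uv in o])\n    r=least_squares(f,p); print(r.fun.reshape(-1,2).round(1).tolist()); return r.x.round(4)\nprint(\"soil\"")
open('fit.py','w').write(s)
E
python3 fit.py
```

```text
[[2.0, -0.1], [-1.6, 0.7], [-2.5, -1.1], [1.0, -1.5], [-2.9, 1.6], [-2.0, -2.4], [2.7, 0.2], [0.7, 2.7]]
soil [ 0.4922  0.2833 -0.2211]
[[2.0, 0.8], [-2.8, 1.2], [-2.7, -1.1], [2.4, -1.8], [-2.5, 0.9], [-1.7, -0.7], [1.6, 0.1], [0.7, 1.4]]
water [ 0.5025 -0.3004 -0.097 ]
[[-0.7, -0.1], [-0.6, -0.6], [-0.8, -0.2], [-0.5, 1.8], [-0.3, 0.2], [-0.5, 0.8]]
sampler [ 0.4516 -0.0387  1.4145]
tall [0.6904 0.003 ] [-1.1 -0.3 -0.4  0.1 -0.8 -0.1  0.7  1.1]
short [0.5813 0.105 ] [-0.8 -0.5 -0.6  0.3 -0.3 -0.4  0.4  0.9]
jar [ 0.5859 -0.0044] [ 0.  -1.3 -0.7  0.6 -0.  -0.6  0.4  1.3]
amber [ 0.6878 -0.102 ] [-0.6 -0.4 -1.   0.6 -0.9  0.2  0.3  1.4]
beaker [ 0.5788 -0.101 ] [-0.7 -0.3 -0.5  0.3 -0.5 -0.1  0.2  1.4]
weight [0.6816 0.1054] [-1.  -0.4 -0.5  0.5 -0.7 -0.1  0.3  1.2]
```

Run:
```python
from h import *
K,R,t=C["side"]
def ground(u,v,z=0):
    c=-R.T@t; d=R.T@np.linalg.inv(K)@np.array([u,v,1]); return c+d*(z-c[2])/d[2]
print(ground(419,113),ground(375,58))
for n,p,M in [("soil",[.4922,.2833,-.2211],{"sampler":(-38.5,0,0),"jar":(46.5,-31.5,0),"tall":(46.5,45,0)}),("water",[.5025,-.3004,-.097],{"amber":(0,-31.5,0),"short":(0,39,0)})]:
    for k,m in M.items(): print(k,pose(p,m).round(4))
```

```text
[ 0.45278938 -0.5919367   0.        ] [ 6.15461063e-01 -9.40297719e-01 -1.11022302e-16]
sampler [[0.4546 0.2917 0.    ]]
jar [[0.5307 0.2424 0.    ]]
tall [[0.5474 0.317  0.    ]]
amber [[ 0.4994 -0.3318  0.    ]]
short [[ 0.5063 -0.2616  0.    ]]
```

>>> send_rows --targets '[[[0.3,0.5,0],0,0.6],[[0.55,0.95,0],0.8,0.6],[[0.55,0.95,0],0.8,0.6],[[0.55,0.95,0],0.8,0.6],[[0.55,0.95,0],0.8,0.6],[[0.55,0.95,0],0.8,0.6],[[0.55,0.95,0],0.8,0.6],[[0.55,0.95,0],0.8,0.6],[[0.55,0.95,0],0.8,0.6],[[0.55,0.95,0],0.8,0.6],[[0.55,0.95,0],0.8,0.6],[[0.55,0.95,0],0.8,0.6],[[0.55,0.95,0],0.8,0.6],[[0.55,0.95,0],0.8,0.6],[[0.55,0.95,0],0.8,0.6],[[0.55,0.95,0],0.8,0.6],[[0.55,0.95,0],0.4,0.6],[[0.55,0.95,0],0,0.6],[[0.55,0.95,0],0,0.6],[[0.3,0.5,0],0,0.6]]'

```text
time_s: 1.82
tool_pos: [0.4399, -0.0652, 0.2101]
eef_rot: [-0.704, 0.056, -0.056, 0.705]
contact_force: [1.1, 0.3, -0.0]
width: 0.601
```

>>> send_rows --targets '[[[0.3,0.6,-0.6],0,0.6],[[0.1,0.4,-1],0,0.6],[[0,0,-0.6],0,0.6],[[0,0,0],0,0.6],[[0,0,0],0,0.6]]'

```text
time_s: 2.23
tool_pos: [0.4484, -0.0425, 0.1548]
eef_rot: [-0.705, 0.057, -0.056, 0.705]
contact_force: [-0.1, 0.1, 0.3]
width: 0.598
```

```bash
cat > wp.py <<'E'
from station import env, eyes
import cv2,sys,numpy as np
from scipy.spatial.transform import Rotation as Ro
def look(name,pts=[],cam="wrist"):
    d=eyes.read_camera(cam); im=d["image"][:,:,::-1].copy(); K=d["intrinsics"]
    for p in pts:
        c=d["R"]@np.array(p)+d["t"]
        if cam=="wrist":
            th=np.arctan2(np.hypot(c[0],c[1]),c[2]); ph=np.arctan2(c[1],c[0]); u=K[0,2]+K[0,0]*th*np.cos(ph); v=K[1,2]+K[1,1]*th*np.sin(ph)
        else: u,v,_=K@c/c[2]
        cv2.drawMarker(im,(int(round(u)),int(round(v))),(0,0,255),0,8,1)
    cv2.imwrite(f"pics/{name}.png",im)
    o=env.get_obs(); m=Ro.from_quat(o["eef_rot"]).as_matrix()
    print(o["time_s"],o["tool_pos"].round(4) if hasattr(o["tool_pos"],"round") else o["tool_pos"],"yaw",np.degrees(np.arctan2(m[1,0],m[0,0])).round(1),o["width"])
E
python3 - <<'E'
from wp import look
from h import pose
s=[.4516,-.0387,1.4145]
look("w1",list(pose(s,[(-60,0,21),(0,0,21),(24,0,21),(60,0,21)]))+[(.5859,-.0044,.051),(.6904,.003,.080),(.5788,-.101,.061),(.5813,.105,.05)])
E
```

```text
2.2833 [ 0.4494 -0.043   0.1557] yaw -9.2 0.5971726289555599
```

View pics/w1.png

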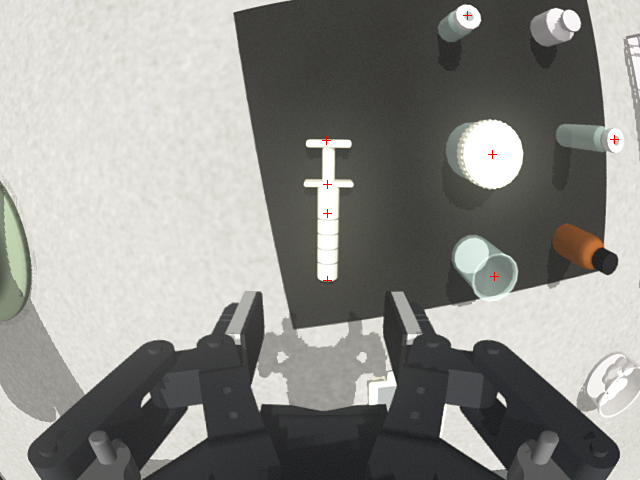

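>>> send_rows --targets '[[[0.09,0.17,-0.8],0,0.6],[[0,0,-1],0,0.6],[[0,0,-1],0,0.6],[[0,0,-1],0,0.55],[[0,0,-0.8],0,0.5],[[0,0,-0.5],0,0.5],[[0,0,-0.3],0,0.5],[[0,0,0],0,0.5],[[0,0,0],0,0.4],[[0,0,0],0,0.3]]'

```text
time_s: 3.12
tool_pos: [0.4531, -0.0394, 0.0214]
eef_rot: [0.705, -0.056, 0.058, -0.705]
contact_force: [0.2, -1.0, -0.7]
width: 0.302
```

```bash
python3 -c "
from wp import look
look('w2')
look('s2',[],'side')"
```

```text
3.1667 [ 0.453  -0.0394  0.0214] yaw -9.2 0.30101966623956455
3.2167 [ 0.4529 -0.0393  0.0213] yaw -9.2 0.299568841944021
```

View pics/w2.png

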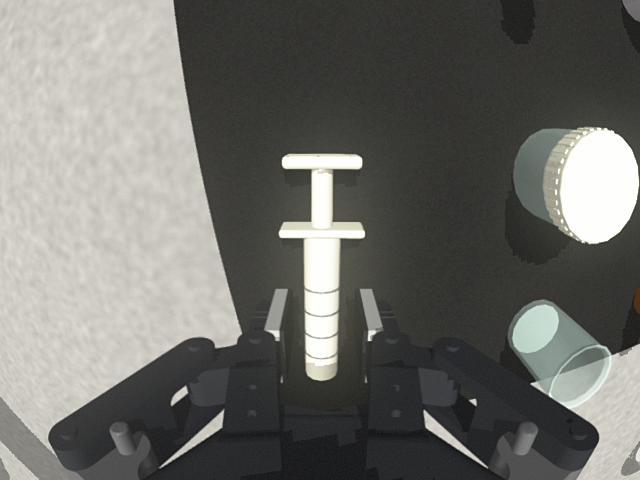

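>>> send_rows --targets '[[[0,0,-0.14],0,0.3],[[0,0,0],0,0.2],[[0,0,0],0,0.1],[[0,0,0],0,0],[[0,0,0],0,0],[[0,0,0],0,0],[[0,0,0],0,0]]'

```text
time_s: 3.8
tool_pos: [0.4518, -0.039, 0.0167]
eef_rot: [-0.705, 0.057, -0.057, 0.705]
contact_force: [-0.3, 0.1, 0.2]
width: -0.001
```

```bash
python3 -c "
from wp import look
look('w3')
look('s3',[],'side')
import cv2
i=cv2.imread('pics/s3.png')[180:320,300:480]; cv2.imwrite('pics/s3c.png',cv2.resize(i,None,fx=4,fy=4,interpolation=2))"
```

```text
3.85 [ 0.4518 -0.039   0.0167] yaw -9.2 0.0028502039093926505
3.9 [ 0.4518 -0.039   0.0167] yaw -9.2 -0.001635105572173344
```

View pics/w3.png

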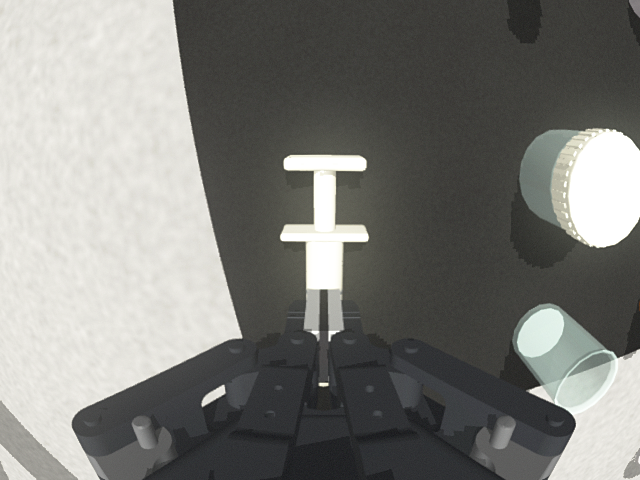

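View pics/s3c.png

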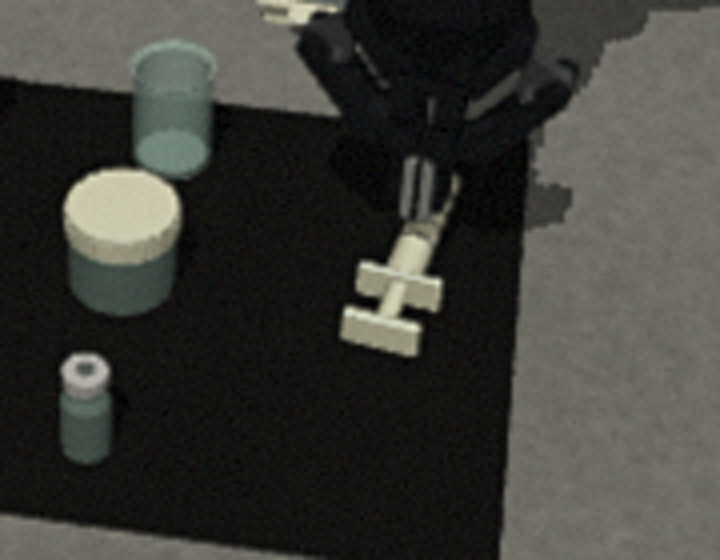

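Run:
```python
from h import *
for z in [0,.01,.02,.03,.04,.05]: print(z,P("side",[[.4518,-.039,z]]),P("scene",[[.4518,-.039,z]]))
from wp import *
look("sc3",[],"scene")
i=cv2.imread('pics/sc3.png')[190:290,215:345]; cv2.imwrite('pics/sc3c.png',cv2.resize(i,None,fx=5,fy=5,interpolation=2))
print(env.get_obs()["joint_pos"])
```

```text
0 [[401.65485209 247.87767634]] [[275.61940995 242.89976186]]
0.01 [[402.10557977 244.00483399]] [[275.49019425 238.76853123]]
0.02 [[402.56218096 240.08152407]] [[275.35956244 234.59202525]]
0.03 [[403.0247712  236.10675363]] [[275.22749111 230.36949553]]
0.04 [[403.49346911 232.07950352]] [[275.09395633 226.1001771 ]]
0.05 [[403.96839645 227.99872748]] [[274.95893365 221.78328796]]
3.95 [ 0.4518 -0.039   0.0167] yaw -9.2 0.002358398642350055
[-2.49030483e-01  3.95038249e-01 -6.83243180e-01  4.92512520e-01
  1.11569585e-05  1.48261580e+00]
```

View pics/sc3c.png

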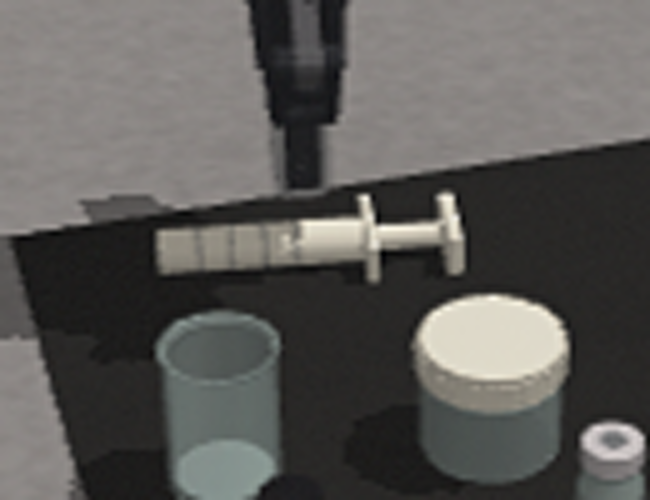

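Run:
```python
from station import eyes,env
import numpy as np
d=eyes.read_camera("wrist");R,t,K=d["R"],d["t"],d["intrinsics"]
c=-R.T@t;print("cam",c,"fwd",R[2]); tp=np.array(env.get_obs()["tool_pos"]);print(tp)
for z in [0,.01,.02,.03,.04,.05]:
    q=R@np.array([tp[0],tp[1],z])+t; th=np.arctan2(np.hypot(*q[:2]),q[2]);r=K[0,0]*th/np.hypot(*q[:2]); print(z,K[0,2]+r*q[0],K[1,2]+r*q[1])
R0=np.array([[0.32164548,-0.94685882,-0.00159885],[-0.9056465,-0.30813765,0.29129986],[-0.27631251,-0.09224729,-0.95663046]]);t0=np.array([-0.55081646,-0.03867938,0.38040449]);print("cam0",-R0.T@t0)
```

```text
cam [0.46393262 0.03222315 0.18147063] fwd [-0.04802098 -0.28665828 -0.95682863]
[ 0.45182588 -0.03896208  0.01666683]
0 322.8050379259598 270.45219500309554
0.01 322.75106728098365 277.83753162307926
0.02 322.6915552261826 285.9924298973582
0.03 322.6256697876162 295.0345518087127
0.04 322.55242200035616 305.104338717897
0.05 322.47063374683114 316.369897447652
cam0 [ 0.2472483  -0.49837271  0.37429315]
```

>>> send_rows --targets '[[[0,0,0.2],0,0.4],[[0,0,0],0,0.4],[[0,0,0],0,0.4],[[0,0,0],0,0.4],[[0,0,-0.4],0,0.4],[[0,0,-0.4],0,0.4],[[0,0,-0.2],0,0.4],[[0,0,0],0,0.4]]'

```text
time_s: 4.67
tool_pos: [0.4508, -0.0387, -0.0042]
eef_rot: [-0.705, 0.058, -0.056, 0.705]
contact_force: [0.2, 0.1, -0.6]
width: 0.4
```

```bash
python3 -c "
from wp import *
look('w4')
look('s4',[],'side')
i=cv2.imread('pics/s4.png')[180:280,340:470]; a=cv2.resize(i,None,fx=4,fy=4,interpolation=2)
look('sc4',[],'scene')
i=cv2.imread('pics/sc4.png')[190:290,215:345]; cv2.imwrite('pics/m4.png',np.vstack([a,cv2.resize(i,None,fx=4,fy=4,interpolation=2)])[:,:])"
```

```text
4.7167 [ 0.4512 -0.0388 -0.0037] yaw -9.2 0.39934132577402603
4.7667 [ 0.4516 -0.0389 -0.0034] yaw -9.2 0.40423335256102755
4.8167 [ 0.452  -0.039  -0.0031] yaw -9.2 0.4033877639012531
```

View pics/w4.png

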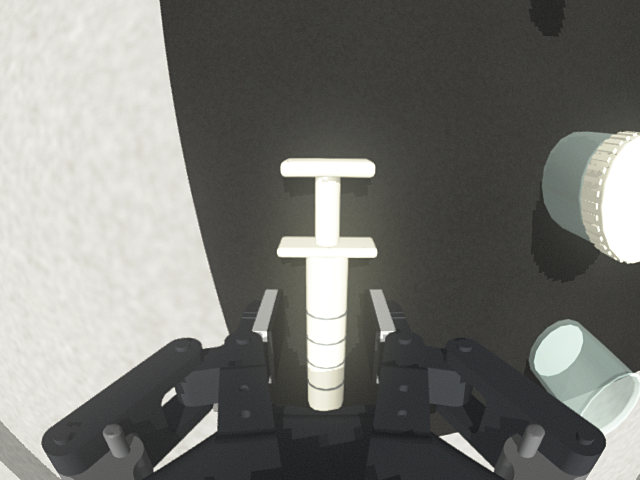

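View pics/m4.png

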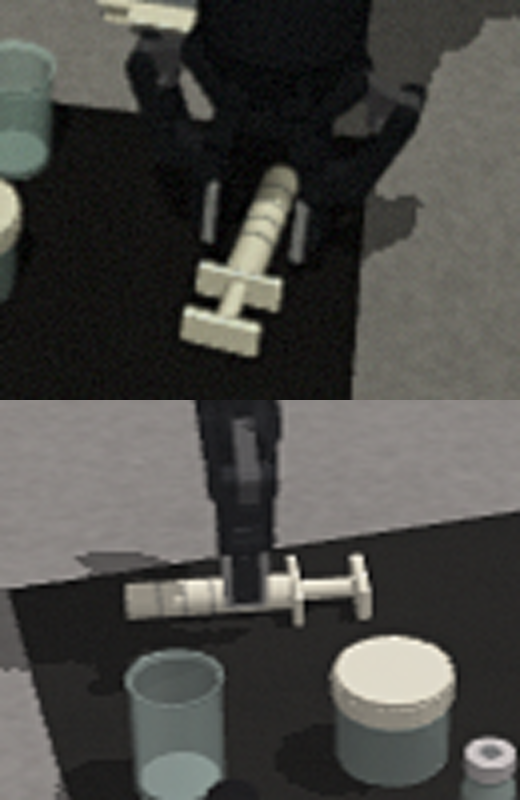

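Run:
```python
from h import *
import numpy as np
c,s=np.cos(np.radians(-9.2)),np.sin(np.radians(-9.2))
for z in [0,.005,.01,.015,.02]:
  for w in (.017,-.017):
    X=[[.4518+c*w-s*v,-.039+s*w+c*v,z] for v in(-.011,.011)]
    print(z,w,"side",((P("side",X)-[340,180])*4).round(0).tolist(),"scene",((P("scene",X)-[215,190])*4+[0,400]).round(0).tolist())
```

```text
0 0.017 side [[218.0, 249.0], [206.0, 278.0]] scene [[223.0, 632.0], [267.0, 629.0]]
0 -0.017 side [[286.0, 265.0], [276.0, 294.0]] scene [[218.0, 595.0], [261.0, 592.0]]
0.005 0.017 side [[219.0, 242.0], [207.0, 270.0]] scene [[223.0, 624.0], [267.0, 621.0]]
0.005 -0.017 side [[288.0, 257.0], [277.0, 286.0]] scene [[218.0, 586.0], [261.0, 584.0]]
0.01 0.017 side [[220.0, 234.0], [208.0, 262.0]] scene [[223.0, 615.0], [267.0, 612.0]]
0.01 -0.017 side [[289.0, 250.0], [278.0, 279.0]] scene [[217.0, 578.0], [261.0, 575.0]]
0.015 0.017 side [[221.0, 226.0], [209.0, 255.0]] scene [[222.0, 607.0], [267.0, 604.0]]
0.015 -0.017 side [[290.0, 242.0], [279.0, 271.0]] scene [[217.0, 570.0], [260.0, 567.0]]
0.02 0.017 side [[221.0, 218.0], [210.0, 247.0]] scene [[222.0, 599.0], [267.0, 595.0]]
0.02 -0.017 side [[291.0, 234.0], [280.0, 263.0]] scene [[217.0, 562.0], [260.0, 559.0]]
```

>>> send_rows --targets '[[[0,0,-0.36],0,0.4],[[0,0,0],0,0.3],[[0,0,0],0,0.2],[[0,0,0],0,0.1],[[0,0,0],0,0],[[0,0,0],0,0],[[0,0,0],0,0]]'

```text
time_s: 5.4
tool_pos: [0.4519, -0.039, -0.0122]
eef_rot: [0.705, -0.057, 0.057, -0.705]
contact_force: [-0.5, -0.3, -1.2]
width: 0.182
```

>>> send_rows --targets '[[[0,0,0.1],0,0],[[0,0,0.2],0,0],[[0,0,0.2],0,0],[[0,0,0],0,0]]'

```text
time_s: 5.73
tool_pos: [0.4526, -0.0392, 0.0013]
eef_rot: [0.705, -0.056, 0.057, -0.705]
contact_force: [0.6, 0.2, 0.0]
width: 0.181
```

```bash
python3 -c "
from wp import *
look('w5')
look('s5',[],'side')
i=cv2.imread('pics/s5.png')[180:280,340:470]; a=cv2.resize(i,None,fx=4,fy=4,interpolation=2)
look('sc5',[],'scene')
i=cv2.imread('pics/sc5.png')[190:290,215:345]; cv2.imwrite('pics/m5.png',np.vstack([a,cv2.resize(i,None,fx=4,fy=4,interpolation=2)])[:,:])"
```

```text
5.7833 [ 0.4526 -0.0391  0.001 ] yaw -9.2 0.17778327947985303
5.8333 [ 0.4524 -0.0391  0.0007] yaw -9.2 0.17730900885792678
5.8833 [ 4.521e-01 -3.900e-02  4.000e-04] yaw -9.2 0.18119331975781508
```

View pics/w5.png

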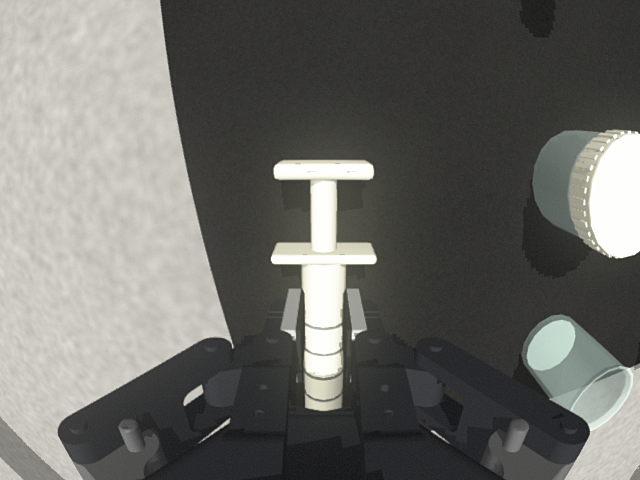

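View pics/m5.png

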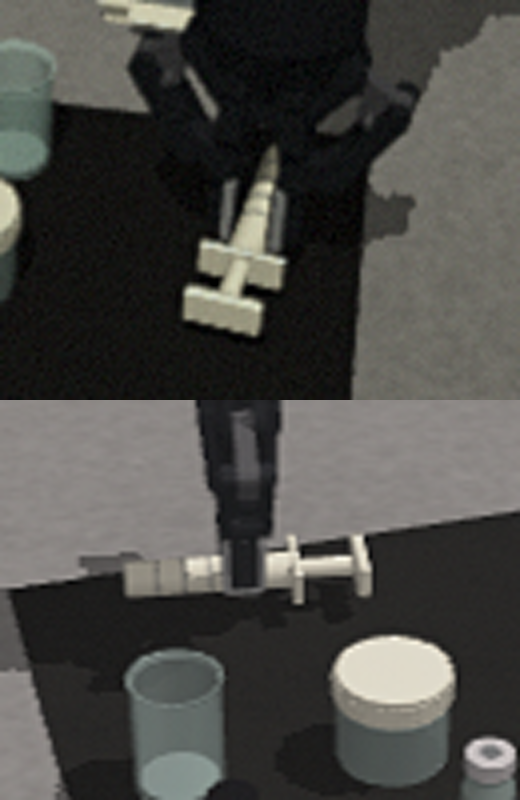

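>>> send_rows --targets '[[[0,0,0.6],0,0],[[0,0.2,1],0,0],[[0,0.6,0.8],-0.3,0],[[0,1,0],-0.4,0],[[0,1,0],0,0],[[0,1,0],0,0],[[0,1,0],0,0],[[0,1,0],0,0],[[0,1,0],0,0],[[0,1,0],0,0],[[0,1,0],0,0],[[0,1,0],0,0],[[0,1,0],0,0],[[0.1,1,0],0,0],[[0,0.9,0],0,0],[[0,0.5,0],0,0],[[0,0.03,0],0,0],[[0,0,-0.5],0,0],[[0,0,0],0,0]]'

```text
time_s: 7.47
tool_pos: [0.4529, 0.2904, 0.046]
eef_rot: [0.704, -0.079, 0.078, -0.702]
contact_force: [-1.0, -0.8, -1.6]
width: 0.18
```

```bash
python3 -c "
from wp import *
look('w6')
look('s6',[],'side')
i=cv2.imread('pics/s6.png')[280:460,270:440]; a=cv2.resize(i,None,fx=3,fy=3,interpolation=2)
cv2.imwrite('pics/m6.png',a)"
```

```text
7.5167 [0.453  0.2903 0.0466] yaw -12.8 0.18191319324768265
7.5667 [0.4535 0.2905 0.0472] yaw -12.8 0.18370596435512457
```

View pics/w6.png

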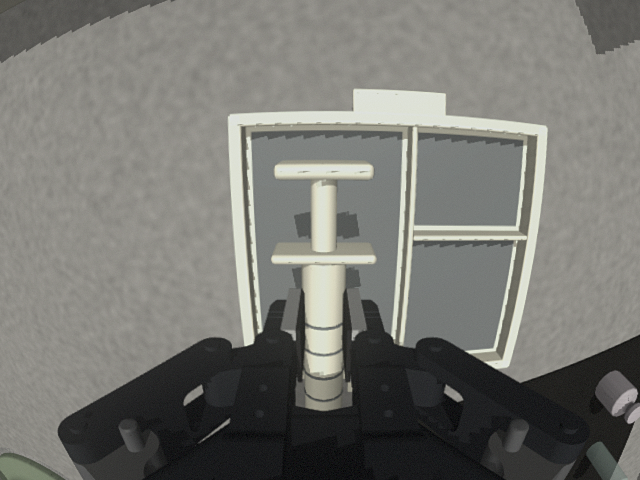

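View pics/m6.png

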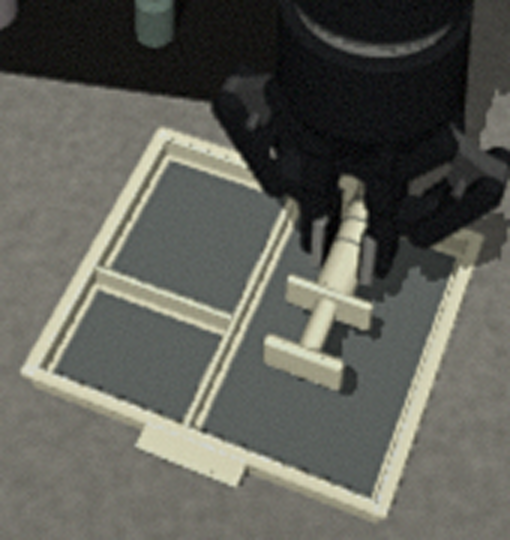

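>>> send_rows --targets '[[[0,0,-0.6],0,0],[[0,0,-0.6],0,0],[[0,0,-0.5],0,0],[[0,0,-0.3],0,0],[[0,0,-0.2],0,0],[[0,0,-0.1],0,0],[[0,0,0],0,0],[[0,0,0],0,0]]'

```text
time_s: 8.23
tool_pos: [0.4547, 0.2918, -0.0093]
eef_rot: [-0.703, 0.078, -0.079, 0.703]
contact_force: [-0.6, 0.5, 0.6]
width: 0.178
```

>>> send_rows --targets '[[[0,0,-0.06],0,0],[[0,0,-0.03],0,0],[[0,0,0],0,0]]'

```text
time_s: 8.48
tool_pos: [0.4545, 0.2919, -0.0119]
eef_rot: [-0.703, 0.078, -0.078, 0.703]
contact_force: [0.2, -0.2, -0.5]
width: 0.175
```

>>> send_rows --targets '[[[0,0,0],0,0.22],[[0,0,0],0,0.3],[[0,0,0],0,0.4],[[0,0,0],0,0.4],[[0,0,0.3],0,0.4],[[0,0,0.6],0,0.4],[[0,0,1],0,0.6],[[0,0,1],0,0.8],[[0,0,1],0,1],[[0,0,1],0,1]]'

```text
time_s: 9.32
tool_pos: [0.4542, 0.2917, 0.1122]
eef_rot: [-0.703, 0.078, -0.078, 0.703]
contact_force: [0.7, 0.7, 0.5]
width: 0.942
```

```bash
python3 -c "
from wp import *
look('w7')"
```

```text
9.3667 [0.457  0.2931 0.1171] yaw -12.7 0.9930315598106446
```

View pics/w7.png

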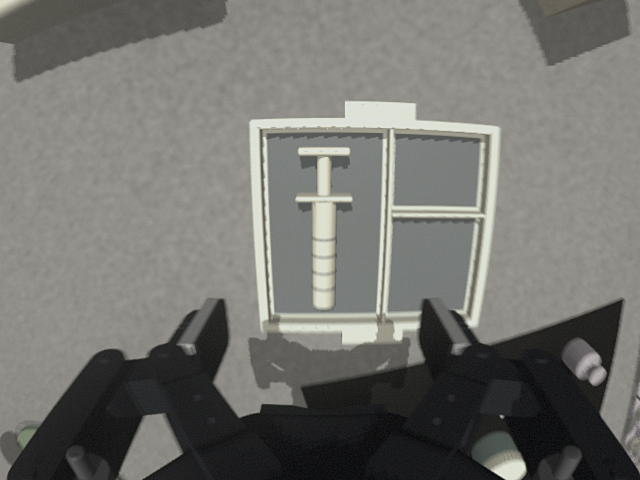

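>>> send_rows --targets '[[[0.2,-0.5,0],0,1],[[0.4,-1,0],0,1],[[0.4,-1,0],0,1],[[0.4,-1,0],0,1],[[0.4,-1,0],0,1],[[0.4,-1,0],0,1],[[0.4,-1,0],0,1],[[0.4,-1,0],0,1],[[0.4,-1,0],0,1],[[0.4,-1,0],0,1],[[0.4,-1,0],0,1],[[0.5,-0.8,0],0,1],[[0.3,-0.5,0],0,1],[[0.16,-0.1,-0.6],0,1],[[0,0,-0.4],0,1],[[0,0,0],0,1],[[0,0,0],0,1]]'

```text
time_s: 10.78
tool_pos: [0.5818, -0.0048, 0.0846]
eef_rot: [-0.703, 0.079, -0.077, 0.703]
contact_force: [-0.3, 0.6, 0.2]
width: 1.0
```

```bash
python3 -c "
from wp import *
look('w8',[(.5859,-.0044,.051)])
print(env.get_obs()['tool_pos'])"
```

```text
10.8333 [ 0.5825 -0.0048  0.0853] yaw -12.7 1.001538293280381
[ 0.58248303 -0.00479447  0.08527638]
```

View pics/w8.png

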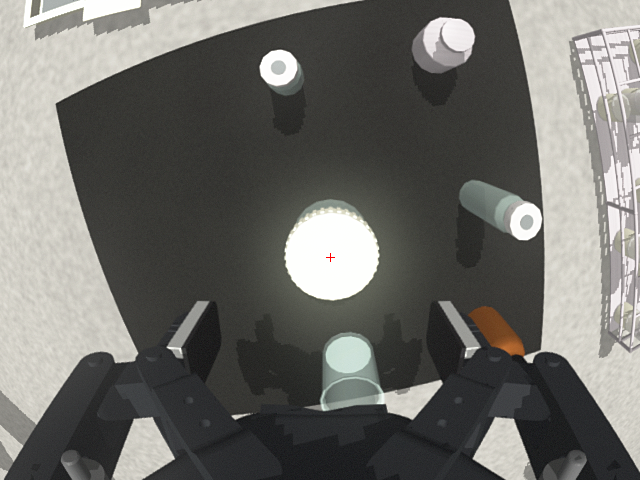

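>>> send_rows --targets '[[[0.14,0,-0.5],0,1],[[0,0.02,-0.8],0,1],[[0,0,-0.8],0,1],[[0,0,-0.7],0,1],[[0,0,-0.4],0,1],[[0,0,-0.2],0,1],[[0,0,0],0,0.9],[[0,0,0],0,0.8],[[0,0,0],0,0.75]]'

```text
time_s: 11.58
tool_pos: [0.5878, -0.0053, 0.0014]
eef_rot: [0.703, -0.078, 0.079, -0.703]
contact_force: [0.5, -0.8, 0.4]
width: 0.748
```

```bash
python3 -c "
from wp import *
look('w9')
look('s9',[],'side')
i=cv2.imread('pics/s9.png')[150:320,225:405]; a=cv2.resize(i,None,fx=3,fy=3,interpolation=2)
cv2.imwrite('pics/m9.png',a)"
```

```text
11.6333 [ 0.5879 -0.0053  0.0015] yaw -12.7 0.752530906570248
11.6833 [ 0.5878 -0.0053  0.0015] yaw -12.7 0.7502636199287975
```

View pics/w9.png

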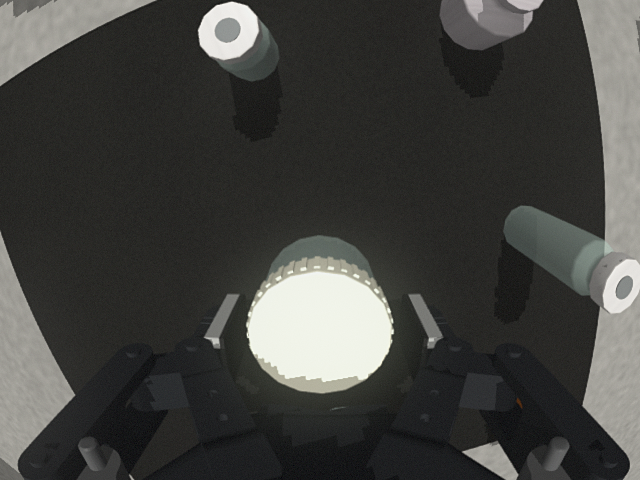

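View pics/m9.png

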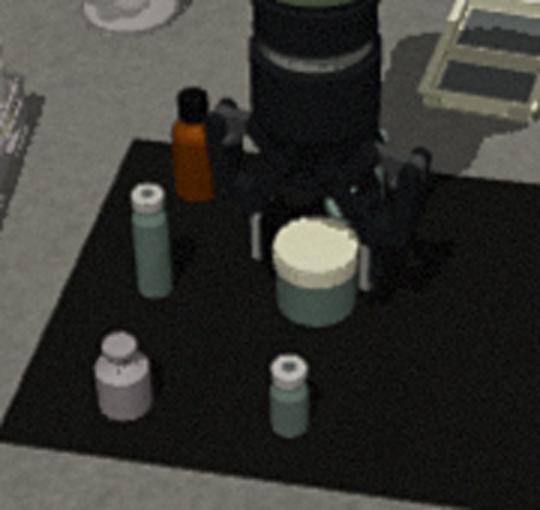

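>>> send_rows --targets '[[[0,0,0],0,0.7],[[0,0,0],0,0.66],[[0,0,0],0,0.62],[[0,0,0],0,0.5],[[0,0,0],0,0.3],[[0,0,0],0,0.3]]'

```text
time_s: 12.18
tool_pos: [0.5871, -0.0052, 0.0012]
eef_rot: [-0.703, 0.078, -0.079, 0.703]
contact_force: [-0.5, 1.3, 4.8]
width: 0.595
```

>>> send_rows --targets '[[[0,0,0.2],0,0.3],[[0,0,0.4],0,0.3],[[0,0,0.8],0,0.3],[[0,0,1],0,0.3],[[0,0.2,1],0,0.3],[[-0.1,0.5,0.6],0,0.3],[[-0.2,0.9,0],0,0.3],[[-0.2,1,0],0,0.3],[[-0.2,1,0],0,0.3],[[-0.2,1,0],0,0.3],[[-0.3,1,0],0,0.3],[[-0.3,1,0],0,0.3],[[-0.3,1,0],0,0.3],[[-0.3,1,0],0,0.3],[[-0.16,0.8,0],0,0.3],[[0,0.4,-0.2],0,0.3],[[0,0.1,-0.6],0,0.3],[[0,0,-0.8],0,0.3],[[0,0,0],0,0.3]]'

```text
time_s: 13.77
tool_pos: [0.5281, 0.2414, 0.0574]
eef_rot: [0.704, -0.08, 0.077, -0.702]
contact_force: [-0.9, -0.7, -0.9]
width: 0.597
```

```bash
python3 -c "
from wp import *
look('w10')
look('s10',[],'side')
i=cv2.imread('pics/s10.png')[280:460,270:440]; a=cv2.resize(i,None,fx=3,fy=3,interpolation=2)
cv2.imwrite('pics/m10.png',a);print(env.get_obs()['tool_pos'])"
```

```text
13.8167 [0.5286 0.2413 0.0588] yaw -12.7 0.5993000812240736
13.8667 [0.5297 0.2416 0.06  ] yaw -12.7 0.5914334556922481
[0.52974617 0.24155317 0.05999268]
```

View pics/w10.png

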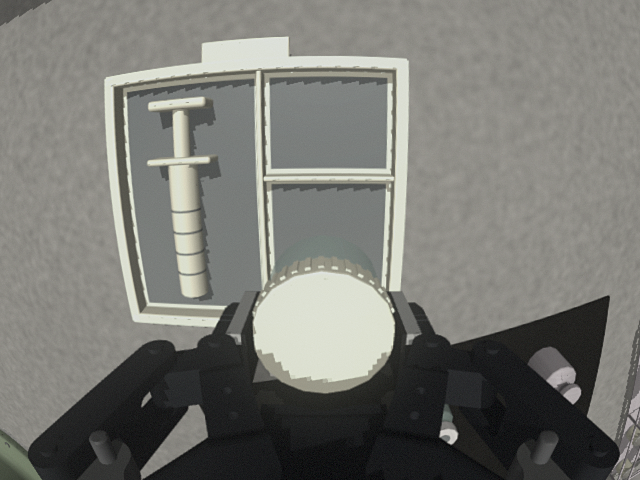

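View pics/m10.png

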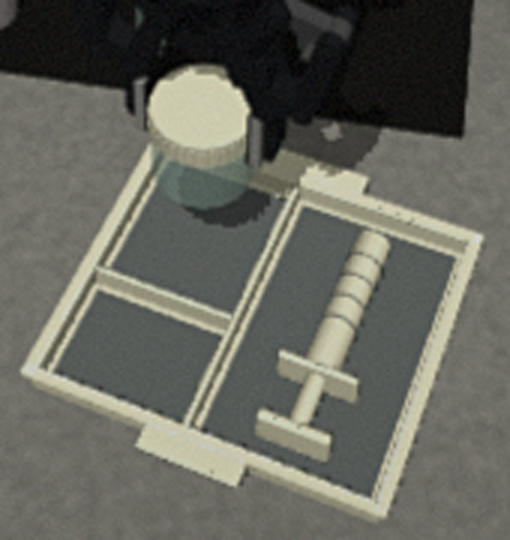

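>>> send_rows --targets '[[[0,0,-0.5],0,0.3],[[0,0,-0.6],0,0.3],[[0,0,-0.5],0,0.3],[[0,0,-0.3],0,0.3],[[0,0,-0.2],0,0.3],[[0,0,-0.15],0,0.3],[[0,0,-0.1],0,0.3],[[0,0,-0.03],0,0.3],[[0,0,0],0,0.3]]'

```text
time_s: 14.62
tool_pos: [0.5307, 0.2424, 0.0014]
eef_rot: [-0.703, 0.078, -0.079, 0.703]
contact_force: [0.0, -0.8, -0.9]
width: 0.596
```

>>> send_rows --targets '[[[0,0,-0.03],0,0.3],[[0,0,0],0,0.6],[[0,0,0],0,0.66],[[0,0,0],0,0.75],[[0,0,0],0,0.8],[[0,0,0.3],0,0.8],[[0,0,0.6],0,0.8],[[0,0,1],0,0.8],[[0,0,1],0,0.7],[[0,0,1],0,0.6],[[0,0,0.6],0,0.6]]'

```text
time_s: 15.53
tool_pos: [0.5315, 0.2427, 0.116]
eef_rot: [-0.702, 0.077, -0.079, 0.703]
contact_force: [0.4, 0.3, -0.6]
width: 0.597
```

```bash
python3 -c "
from wp import *
look('w11')"
```

```text
15.5833 [0.533  0.2432 0.1183] yaw -12.7 0.6026031269930096
```

View pics/w11.png

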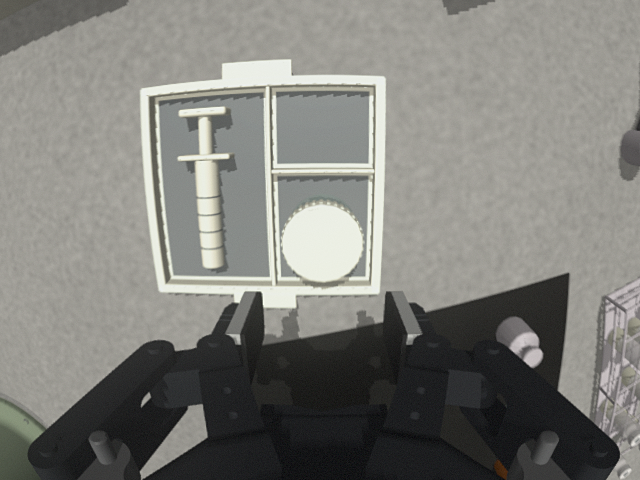

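>>> send_rows --targets '[[[0.3,-0.5,0],0,0.6],[[0.6,-1,0],0,0.6],[[0.6,-1,0],0,0.6],[[0.6,-1,0],0,0.6],[[0.6,-1,0],0,0.6],[[0.6,-1,0],0,0.6],[[0.7,-1,0],0,0.6],[[0.7,-1,0],0,0.6],[[0.7,-1,0],0,0.6],[[0.6,-0.7,0],0,0.6],[[0.3,-0.4,0],0,0.6],[[0,0,-0.3],0,0.6],[[0,0,-0.3],0,0.6],[[0,0,0],0,0.6],[[0,0,0],0,0.6]]'

```text
time_s: 16.83
tool_pos: [0.6859, 0.0033, 0.096]
eef_rot: [-0.703, 0.079, -0.077, 0.703]
contact_force: [0.6, -0.1, 0.7]
width: 0.596
```

```bash
python3 -c "
from wp import *
look('w12',[(.6904,.003,.08),(.5813,.105,.05)])"
```

```text
16.8833 [0.6866 0.0034 0.0968] yaw -12.6 0.5971144910339025
```

View pics/w12.png

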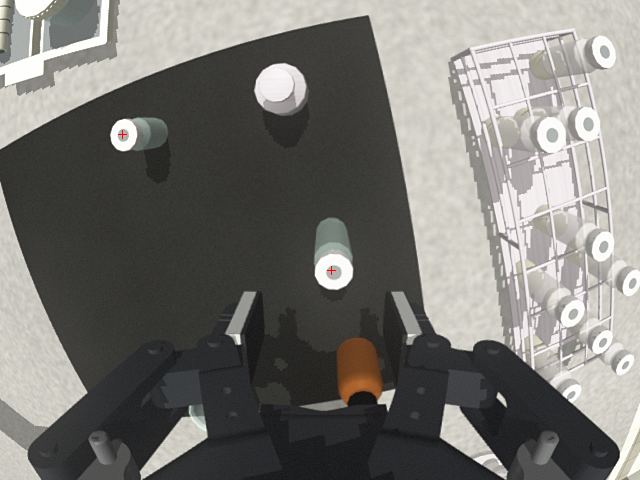

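>>> send_rows --targets '[[[0.1,0,-0.5],0,0.6],[[0,0,-0.8],0,0.6],[[0,0,-0.8],0,0.6],[[0,0,-0.7],0,0.6],[[0,0,-0.4],0,0.6],[[0,0,-0.2],0,0.6],[[0,0,0],0,0.5],[[0,0,0],0,0.4],[[0,0,0],0,0.4]]'

```text
time_s: 17.63
tool_pos: [0.6914, 0.0023, 0.0139]
eef_rot: [-0.703, 0.078, -0.079, 0.703]
contact_force: [-0.7, -0.4, 1.2]
width: 0.399
```

```bash
python3 -c "
from wp import *
look('w13')"
```

```text
17.6833 [0.6915 0.0022 0.014 ] yaw -12.7 0.3980854556102792
```

View pics/w13.png

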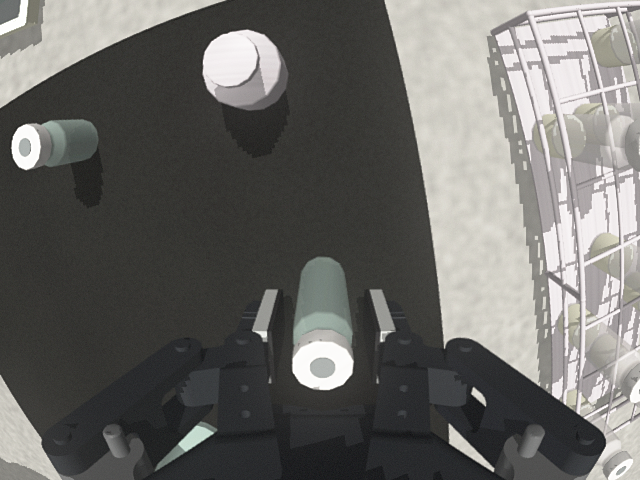

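>>> send_rows --targets '[[[0,0,0],0,0.3],[[0,0,0],0,0.25],[[0,0,0],0,0.15],[[0,0,0],0,0],[[0,0,0],0,0],[[0,0,0.1],0,0],[[0,0,0.2],0,0],[[0,0,0.2],0,0],[[0,0,0],0,0]]'

```text
time_s: 18.43
tool_pos: [0.6911, 0.0022, 0.0264]
eef_rot: [-0.703, 0.078, -0.079, 0.703]
contact_force: [0.2, -0.3, -0.2]
width: 0.246
```

```bash
python3 -c "
from wp import *
look('w14')"
```

```text
18.4833 [0.691  0.0022 0.026 ] yaw -12.7 0.24620879420307548
```

View pics/w14.png

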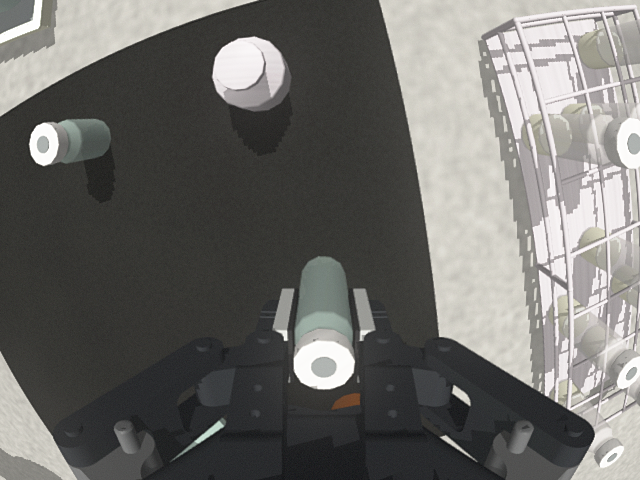

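>>> send_rows --targets '[[[0,0,0.8],0,0],[[0,0,1],0,0],[[0,0.2,1],0,0],[[-0.3,0.6,0.8],0,0],[[-0.4,0.9,0],0,0],[[-0.5,1,0],0,0],[[-0.5,1,0],0,0],[[-0.5,1,0],0,0],[[-0.5,1,0],0,0],[[-0.5,1,0],0,0],[[-0.5,1,0],0,0],[[-0.5,1,0],0,0],[[-0.5,1,0],0,0],[[-0.5,1,0],0,0],[[-0.3,1,0],0,0],[[-0.2,0.9,0],0,0],[[-0.04,0.3,-0.4],0,0],[[0,0.19,-0.8],0,0],[[0,0,-0.7],0,0],[[0,0,0],0,0]]'

```text
time_s: 20.15
tool_pos: [0.544, 0.3282, 0.0634]
eef_rot: [0.704, -0.08, 0.076, -0.701]
contact_force: [-0.7, -0.6, -0.7]
width: 0.244
```

```bash
python3 -c "
from wp import *
look('w15')
look('s15',[],'side')
i=cv2.imread('pics/s15.png')[280:460,270:440]; a=cv2.resize(i,None,fx=3,fy=3,interpolation=2)
cv2.imwrite('pics/m15.png',a);print(env.get_obs()['tool_pos'])"
```

```text
20.2 [0.5449 0.3283 0.0652] yaw -12.7 0.2458639727834104
20.25 [0.5462 0.3287 0.0667] yaw -12.7 0.23471083365808854
[0.5461808  0.3286732  0.06673564]
```

View pics/w15.png

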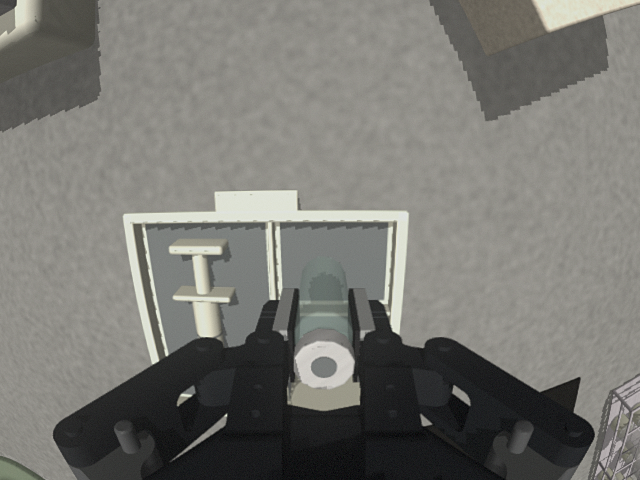

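View pics/m15.png

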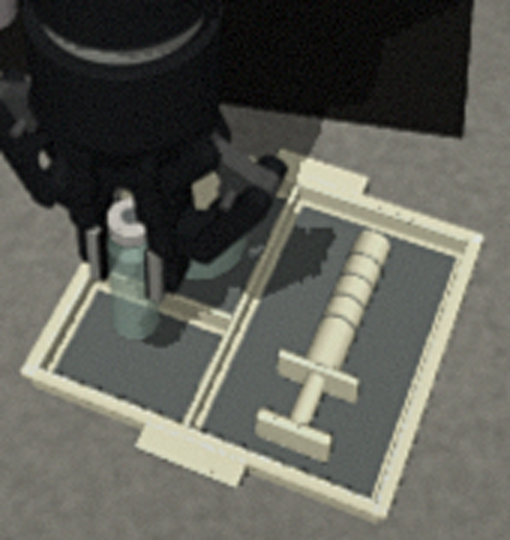

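>>> send_rows --targets '[[[0,-0.3,0],0,0],[[0,-0.16,-0.4],0,0],[[0,0,-0.6],0,0],[[0,0,-0.5],0,0],[[0,0,-0.3],0,0],[[0,0,-0.2],0,0],[[0,0,-0.12],0,0],[[0,0,-0.05],0,0],[[0,0,-0.03],0,0],[[0,0,0],0,0]]'

```text
time_s: 21.08
tool_pos: [0.5466, 0.3178, 0.014]
eef_rot: [0.703, -0.078, 0.078, -0.703]
contact_force: [-3.3, -1.2, 7.5]
width: 0.246
```

>>> send_rows --targets '[[[0,0,0],0,0.26],[[0,0,0],0,0.3],[[0,0,0],0,0.38],[[0,0,0],0,0.45],[[0,0,0.3],0,0.45],[[0,0,0.6],0,0.5],[[0,0,1],0,0.6],[[0,0,1],0,0.6],[[0,0,1],0,0.6],[[0,0,0.4],0,0.6],[[0,0,0],0,0.6]]'

```text
time_s: 22.0
tool_pos: [0.549, 0.319, 0.1235]
eef_rot: [-0.702, 0.076, -0.08, 0.704]
contact_force: [0.3, 0.3, 0.4]
width: 0.595
```

```bash
python3 -c "
from wp import *
look('w16')"
```

```text
22.05 [0.5478 0.3184 0.1213] yaw -12.7 0.6008698251244481
```

View pics/w16.png

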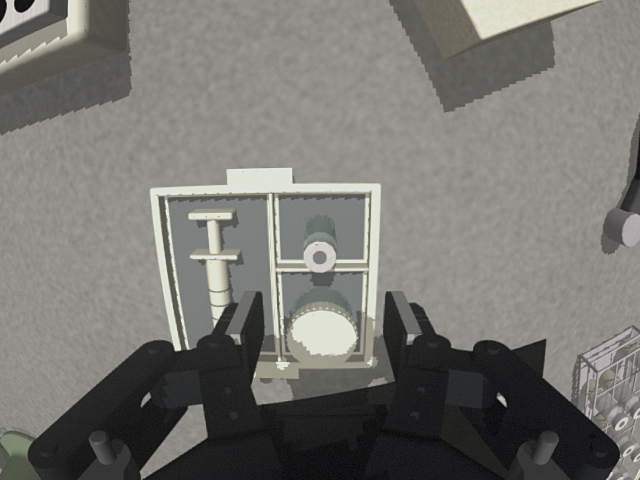

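>>> send_rows --targets '[[[0.1,-0.5,0],0.4,0.6],[[0.2,-1,0],0.5,0.6],[[0.2,-1,0],0.5,0.6],[[0.2,-1,0],0,0.6],[[0.2,-1,0],0,0.6],[[0.2,-1,0],0,0.6],[[0.2,-1,0],0,0.6],[[0.03,-1,0],0,0.6],[[0,-0.7,-0.3],0,0.6],[[0,-0.34,-0.8],0,0.6],[[0,0,-0.6],0,0.6],[[0,0,0],0,0.6],[[0,0,0],0,0.6]]'

```text
time_s: 23.13
tool_pos: [0.578, 0.1043, 0.0754]
eef_rot: [0.706, -0.037, 0.034, -0.706]
contact_force: [0.5, -0.0, -0.6]
width: 0.602
```

```bash
python3 -c "
from wp import *
look('w17',[(.5813,.105,.05)])"
```

```text
23.1833 [0.5792 0.1047 0.0767] yaw -5.7 0.5981893051040775
```

View pics/w17.png

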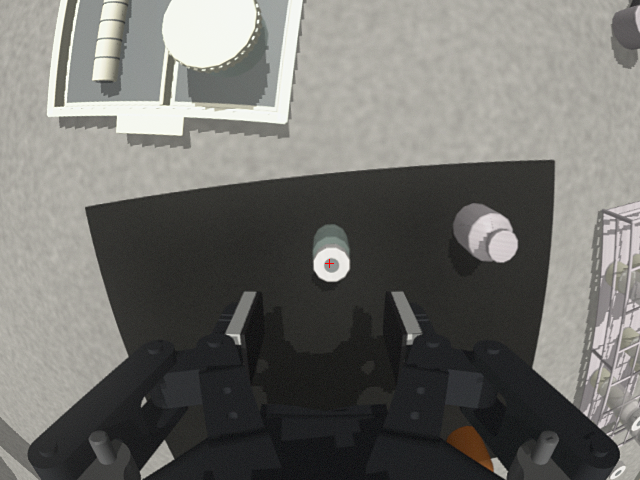

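>>> send_rows --targets '[[[0.05,0,-0.5],0,0.6],[[0,0,-0.8],0,0.6],[[0,0,-0.7],0,0.6],[[0,0,-0.6],0,0.6],[[0,0,-0.4],0,0.5],[[0,0,-0.24],0,0.5],[[0,0,0],0,0.4],[[0,0,0],0,0.35],[[0,0,0],0,0.3],[[0,0,0],0,0.2],[[0,0,0],0,0],[[0,0,0],0,0],[[0,0,0],0,0]]'

```text
time_s: 24.27
tool_pos: [0.5825, 0.1046, -0.002]
eef_rot: [-0.706, 0.034, -0.036, 0.706]
contact_force: [-0.4, 1.2, 6.3]
width: 0.233
```

>>> send_rows --targets '[[[0,0,0.1],0,0],[[0,0,0.2],0,0],[[0,0,0.2],0,0],[[0,0,0],0,0]]'

```text
time_s: 24.6
tool_pos: [0.5821, 0.1045, 0.0104]
eef_rot: [-0.706, 0.035, -0.036, 0.706]
contact_force: [-0.8, -0.5, -0.4]
width: 0.236
```

```bash
python3 -c "
from wp import *
look('w18')"
```

```text
24.65 [0.5819 0.1045 0.0099] yaw -5.7 0.23242182908836662
```

View pics/w18.png

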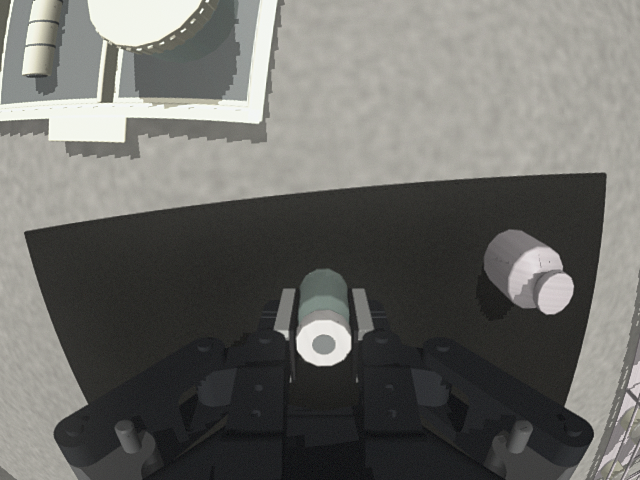

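>>> send_rows --targets '[[[0,0,0.8],0,0],[[0,-0.2,1],0,0],[[-0.2,-0.6,1],0,0],[[-0.2,-1,0.8],0,0],[[-0.2,-1,0.4],0,0],[[-0.2,-1,0],0,0],[[-0.2,-1,0],0,0],[[-0.2,-1,0],0,0],[[-0.2,-1,0],0,0],[[-0.2,-1,0],0,0],[[-0.2,-1,0],0,0],[[-0.2,-1,0],0,0],[[-0.2,-1,0],0,0],[[-0.2,-1,0],0,0],[[-0.2,-1,0],0,0],[[-0.2,-1,0],0,0],[[-0.2,-0.6,0],0,0],[[-0.02,-0.24,-0.5],0,0],[[0,0,-0.8],0,0],[[0,0,0],0,0]]'

```text
time_s: 26.32
tool_pos: [0.5035, -0.2608, 0.0736]
eef_rot: [-0.705, 0.037, -0.034, 0.707]
contact_force: [-0.2, 1.7, -0.6]
width: 0.233
```

```bash
python3 -c "
from wp import *
look('w19',[(.5063,-.2616,.003),(.4994,-.3318,.003)])
print(env.get_obs()['tool_pos'])"
```

```text
26.3667 [ 0.504  -0.2606  0.0749] yaw -5.8 0.23406930817549917
[ 0.50395998 -0.26057467  0.0749062 ]
```

View pics/w19.png

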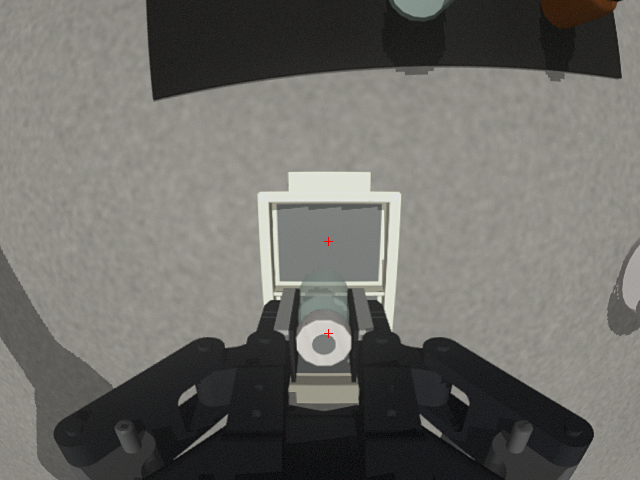

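>>> send_rows --targets '[[[0.03,0,-0.6],0,0],[[0,0,-0.8],0,0],[[0,0,-0.6],0,0],[[0,0,-0.5],0,0],[[0,0,-0.3],0,0],[[0,0,-0.2],0,0],[[0,0,-0.1],0,0],[[0,0,-0.05],0,0],[[0,0,0],0,0]]'

```text
time_s: 27.12
tool_pos: [0.507, -0.2616, -0.0016]
eef_rot: [0.706, -0.035, 0.035, -0.706]
contact_force: [0.3, 0.3, -0.1]
width: 0.234
```

>>> send_rows --targets '[[[0,0,-0.04],0,0],[[0,0,0],0,0]]'

```text
time_s: 27.28
tool_pos: [0.5072, -0.2618, -0.002]
eef_rot: [0.706, -0.035, 0.036, -0.706]
contact_force: [-1.5, -0.2, 3.7]
width: 0.232
```

Contact felt at the pick height; release.

>>> send_rows --targets '[[[0,0,0],0,0.25],[[0,0,0],0,0.3],[[0,0,0],0,0.38],[[0,0,0],0,0.45],[[0,0,0.3],0,0.45],[[0,0,0.6],0,0.5],[[0,0,1],0,0.6],[[0,0,1],0,0.7],[[0,0,1],0,0.7],[[0,0,1],0,0.7],[[0,0,0],0,0.7]]'

```text
time_s: 28.2
tool_pos: [0.5095, -0.2634, 0.1251]
eef_rot: [0.708, -0.033, 0.038, -0.705]
contact_force: [1.0, -0.2, -0.1]
width: 0.696
```

```bash
python3 -c "
from wp import *
look('w20',[(.6878,-.102,.081)])"
```

```text
28.25 [ 0.5086 -0.2628  0.1228] yaw -5.7 0.6987296442858498
```

View pics/w20.png

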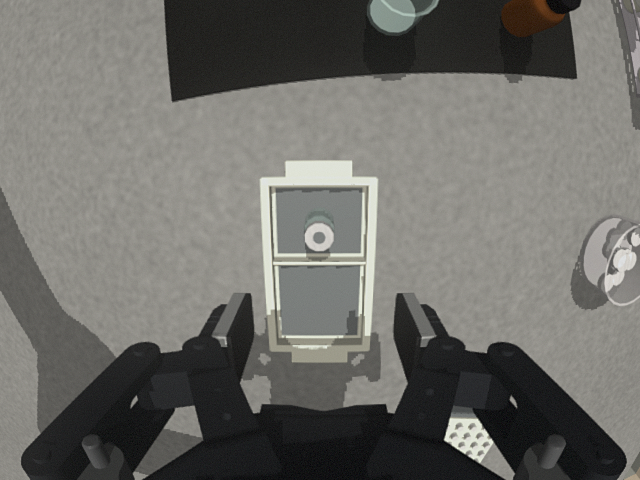

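>>> send_rows --targets '[[[0.4,0.4,0],0,0.7],[[0.8,0.7,0],0,0.7],[[0.8,0.7,0],0,0.7],[[0.8,0.7,0],0,0.7],[[0.8,0.7,0],0,0.7],[[0.8,0.7,0],0,0.7],[[0.8,0.7,0],0,0.7],[[0.8,0.7,0],0,0.7],[[0.7,0.6,0],0,0.7],[[0.4,0.4,0],0,0.7],[[0.1,0.1,-0.4],0,0.7],[[0,0,-0.6],0,0.7],[[0,0,0],0,0.7],[[0,0,0],0,0.7]]'

```text
time_s: 29.42
tool_pos: [0.6844, -0.101, 0.0919]
eef_rot: [-0.706, 0.037, -0.034, 0.707]
contact_force: [0.0, 0.3, 0.7]
width: 0.698
```

```bash
python3 -c "
from wp import *
look('w21',[(.6878,-.102,.081)])"
```

```text
29.4667 [ 0.6853 -0.1015  0.0932] yaw -5.7 0.6982868119322729
```

View pics/w21.png

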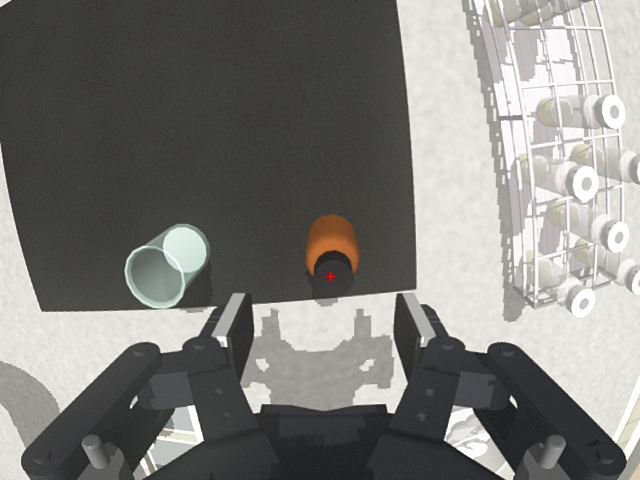

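>>> send_rows --targets '[[[0.06,0,-0.5],0,0.7],[[0,0,-0.8],0,0.7],[[0,0,-0.8],0,0.7],[[0,0,-0.8],0,0.7],[[0,0,-0.4],0,0.6],[[0,0,-0.3],0,0.6],[[0,0,0],0,0.5],[[0,0,0],0,0.45],[[0,0,0],0,0.4],[[0,0,0],0,0.3],[[0,0,0],0,0.1],[[0,0,0],0,0],[[0,0,0],0,0]]'

```text
time_s: 30.55
tool_pos: [0.6894, -0.1018, 0.0061]
eef_rot: [0.706, -0.034, 0.036, -0.706]
contact_force: [0.1, 1.2, 5.7]
width: 0.367
```

>>> send_rows --targets '[[[0,0,0.1],0,0],[[0,0,0.2],0,0],[[0,0,0.2],0,0],[[0,0,0],0,0]]'

```text
time_s: 30.88
tool_pos: [0.6887, -0.1016, 0.0181]
eef_rot: [0.706, -0.035, 0.036, -0.706]
contact_force: [-1.0, 0.1, 0.8]
width: 0.367
```

```bash
python3 -c "
from wp import *
look('w22')"
```

```text
30.9333 [ 0.6886 -0.1016  0.0177] yaw -5.7 0.3653547517597633
```

View pics/w22.png

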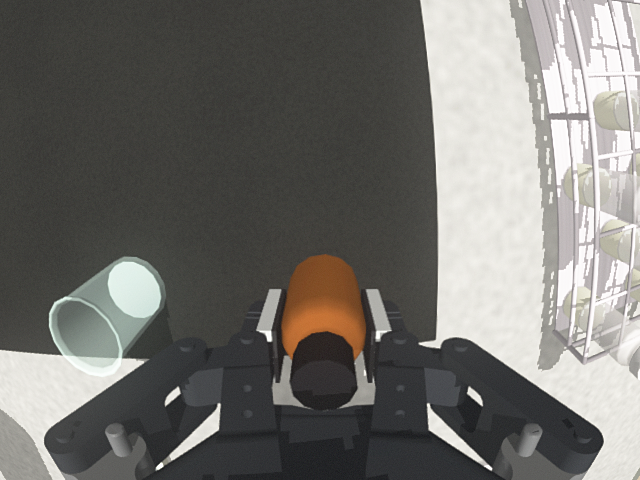

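>>> send_rows --targets '[[[0,0,0.8],0,0],[[0,0,1],0,0],[[-0.1,-0.3,1],0,0],[[-0.4,-0.6,0.4],0,0],[[-0.7,-0.9,0],0,0],[[-0.8,-0.9,0],0,0],[[-0.8,-0.9,0],0,0],[[-0.8,-0.9,0],0,0],[[-0.8,-0.9,0],0,0],[[-0.8,-0.9,0],0,0],[[-0.8,-0.9,0],0,0],[[-0.7,-0.9,0],0,0],[[-0.5,-0.7,0],0,0],[[-0.3,-0.3,0],0,0],[[-0.06,-0.1,-0.5],0,0],[[0,0,-0.6],0,0],[[0,0,0],0,0],[[0,0,0],0,0]]'

```text
time_s: 32.43
tool_pos: [0.498, -0.3306, 0.0685]
eef_rot: [-0.706, 0.036, -0.035, 0.707]
contact_force: [-0.2, 0.7, -0.2]
width: 0.365
```

```bash
python3 -c "
from wp import *
look('w23',[(.5063,-.2616,.05),(.4994,-.3318,.003)])
look('s23',[(.4994,-.3318,.003)],'side')
i=cv2.imread('pics/s23.png')[90:210,330:450]; cv2.imwrite('pics/m23.png',cv2.resize(i,None,fx=4,fy=4,interpolation=2))
print(env.get_obs()['tool_pos'])"
```

```text
32.4833 [ 0.4987 -0.331   0.0693] yaw -5.7 0.3677349675648249
32.5333 [ 0.4993 -0.3313  0.0698] yaw -5.7 0.3672892994084916
[ 0.49931238 -0.33129352  0.06981968]
```

View pics/w23.png

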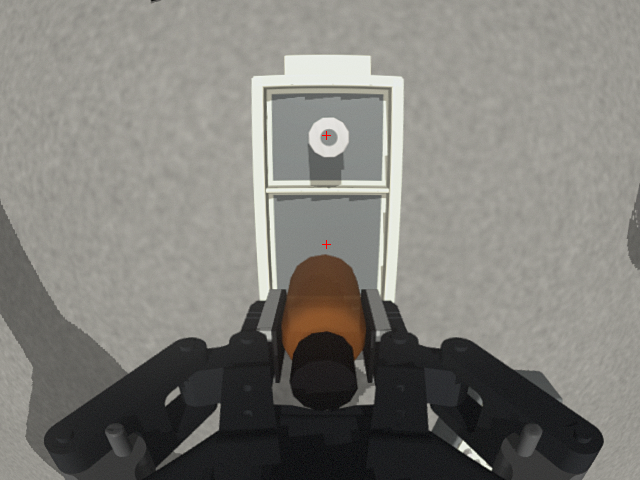

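View pics/m23.png

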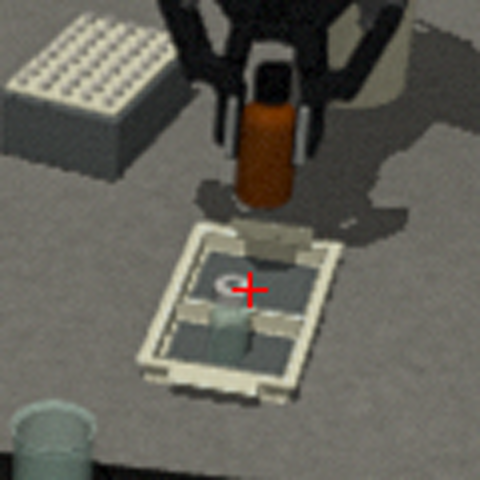

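>>> send_rows --targets '[[[0,0,-0.5],0,0],[[0,0,-0.7],0,0],[[0,0,-0.5],0,0],[[0,0,-0.4],0,0],[[0,0,-0.2],0,0],[[0,0,-0.15],0,0],[[0,0,-0.1],0,0],[[0,0,-0.05],0,0],[[0,0,0],0,0]]'

```text
time_s: 33.28
tool_pos: [0.4994, -0.3316, 0.0061]
eef_rot: [0.706, -0.035, 0.035, -0.706]
contact_force: [-2.8, 2.0, 7.1]
width: 0.364
```

>>> send_rows --targets '[[[0,0,0],0,0.38],[[0,0,0],0,0.44],[[0,0,0],0,0.5],[[0,0,0],0,0.6],[[0,0,0],0,0.6],[[0,0,0.3],0,0.6],[[0,0,0.6],0,0.6],[[0,0,1],0,0.6],[[0,0,1],0,0.6],[[0,0,1],0,0.6],[[0,0,1],0,0.6],[[0,0,1],0,0.6],[[-0.5,0,0.6],0,0.6],[[-1,0,0],0,0.6],[[-1,0,0],0,0.6],[[-0.6,0,0],0,0.6],[[0,0,0],0,0.6],[[0,0,0],0,0.6]]'

```text
time_s: 34.78
tool_pos: [0.4215, -0.3317, 0.1676]
eef_rot: [0.706, -0.035, 0.036, -0.706]
contact_force: [0.9, -0.8, 0.1]
width: 0.598
```

Run:
```python
from wp import *
S=[.4922,.2833]; 
look('w24'); look('sf',[],'scene'); look('if',[],'side')
def c(n,x,y,w,h,s): return cv2.resize(cv2.imread(f'pics/{n}.png')[y:y+h,x:x+w],None,fx=s,fy=s,interpolation=2)
a=c('sf',80,180,410,180,1.9); cv2.imwrite('pics/fs.png',a)
cv2.imwrite('pics/fi.png',c('if',220,130,230,330,1.75))
```

```text
34.8333 [ 0.4222 -0.3319  0.1675] yaw -5.7 0.6006906801392965
34.8833 [ 0.4225 -0.3319  0.1674] yaw -5.7 0.6023929402691739
34.9333 [ 0.4226 -0.3318  0.1672] yaw -5.7 0.6022663043507749
```

View pics/fs.png

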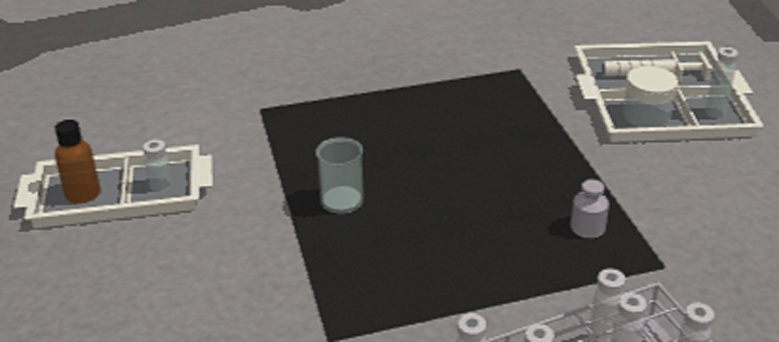

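View pics/fi.png

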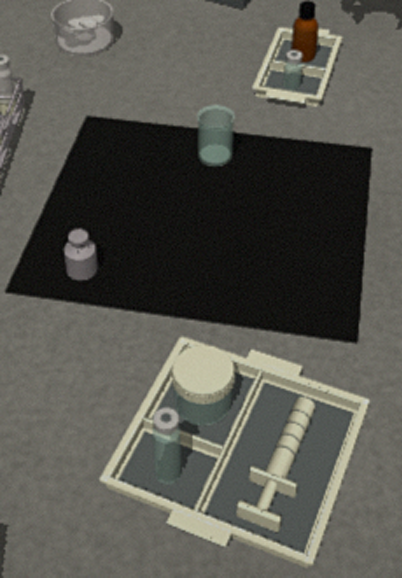

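View pics/w24.png

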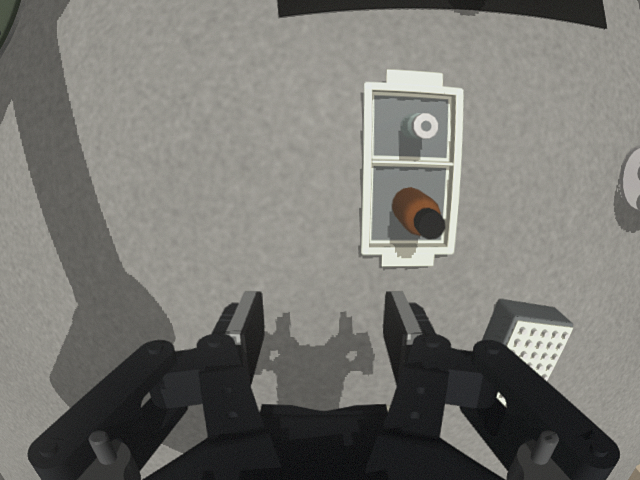

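```bash
python3 -c "
from station import sign_off
print(sign_off())"
```

```text
the job is handed in; nothing more can be done
None
```

I placed all five things in their compartments and handed the job in at about 35 s of the 112 s allowed. `sign_off` reports no verdict.

- **Soil tray:** the sampler lies flat along the long compartment, with the jar in the wider short compartment and the tall vial in the narrower one.
- **Water tray:** the amber bottle is in the wider compartment and the short vial in the narrower one.
- **Final pictures (scene, side and wrist):** they show all four glass things upright and inside their compartments, and the gripper clear of everything. The beaker and check weight look to be where they started. I judged this by eye and did not measure final positions or angles.

Two checks disagreed with what I was given:

- **Fingertip height:** with the gripper shut, the cameras put the fingertips about 18 mm above the reported TCP height, where the text says 14 mm ahead (below). My first grasp closed above the sampler and missed it; no contact with it showed. I used the measured offset for every later grasp.
- **Tray size:** both trays look slightly larger in the images than their stated outlines, probably because of a rim lip. I took the fitted centres as correct.

Each thing was released at about the height it was picked up from. The tall vial, short vial and amber bottle showed 4 to 8 N of contact just before I let go. The sampler and jar showed no clear contact, so they may have settled by up to about a millimetre.

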